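# Load the tacking jig with a pedestal bracket

## Robot

A 7-joint arm with a two-finger parallel gripper is mounted at the origin on the work surface. World frame = base frame: x ahead of the robot, y to its left, z up, the work surface at z = 0. Lengths are in m, angles in rad, forces in N, time in s.
With the tool pointing down it reaches from about 0.35 to 0.9 m from the base axis. Payload 8.1 kg.
Tool frame: the origin (TCP) lies at the centre of the arm's flange, where the gripper is bolted on; the fingertips stand 178 mm ahead of it and the grasp point (between the pads) lies 159 mm ahead of it; x points along the fingers, z is the direction in which the jaws open and shut, and the axes are right-handed (so a half turn about x gives the same grasp; the last joint's range is limited). The gripper opens to 92 mm and grips with 3 to 60 N. Pads are 19 mm wide; open, the fingers measure 130 mm over their backs; the gripper's body (75 mm by 190 mm) begins 47 mm behind the grasp point.
Start: joints at [1.014, 0.434, 0.025, 1.573, -0.012, 1.134, -0.075], TCP at [0.274, -0.562, 0.405] pointing down, gripper open.
Joint ranges: [-2.62, 2.62], [-0.44, 2.09], [-1.27, 1.32], [0.08, 2.57], [-1.32, 4.46], [0.12, 2], [-2.74, 2.74]. Speed limits (rad/s): [2.22, 2.22, 3.01, 3.01, 3.14, 3.14, 3.14].

## Interface

Orientations are given as a rotation vector (axis times angle).
In Python, from cell import arm, get_image, search_frame, pinpoint gives the robot as it stands.
- The arm moves only by the tool arm_command, never from a script. Its argument "motion" is a list of rows, each a list of 7 numbers: the finger opening in mm, from 0 to 91.8, then the shift along the tool's x, y, z in mm, then the turn, a rotation vector about the tool's x, y, z in degrees. In form: [[fingers, x, y, z, ax, ay, az], ...]. A call has 1 to 5 rows; each row shifts and turns the commanded pose from where the row before left it, along the tool's axes as they then stand; what a row does not reach is not made up. A row lasts 1/8 s, in which the tool goes at most 62.5 mm and 10.7 degrees, less where a joint would pass 70% of its speed; a pose out of reach is approached as far as the arm can. A call with a gripper value outside its range is refused whole. The fingers move at their own pace and stop on an object; "newtons" is the grip in N (left out, the last holds). Time passes only in rows, so rows that do not move let the fingers close. It gives the time, the measured TCP pose, the force and the opening at its end, in the units of the state.
- arm.observe(): the state, without advancing time (a new reading comes with each control period).
- get_image(name): name is "scene" or "side" or "wrist"; returns a dict with "frame" (420x560x3 uint8, red, green, blue), "range_z" (420x560 float32, m along the optical axis (not along the pixel's ray), 0 where there is no reading), "K" (3x3 intrinsics, pixels), "origin" and "rotation" of the camera in the world; the wrist camera has in their place "tool_from_camera" (4x4, takes a point from camera to tool coordinates, whose origin is the TCP and whose axes are the tool frame's). Camera axes: x right, y down, z forward; pixel columns grow to the right and rows downward; lengths in m; the calibration is good to about 2 mm. A picture is of the moment at which its call begins: read the wrist's pose just before it.
- arm.sign_off(): hands the job in, once; it reports no verdict.
Trained networks look in the newest picture that a camera, given by its name, has taken for a name from the list of things; names that differ only in an ending like _2 or _b are one class to them, and where a whole thing is asked for, a point or a joint stands for the part that bears it (a point fixed in the world has none). Each returns a list of dicts, best first, with "p" (0 to 1); they miss things now and then, are a little off and sometimes report something else, mostly with a low value. They report only what shows in the picture. A call takes as long as a camera call. They do not tell look-alikes from the thing itself.
- search_frame(camera, target): "point" ([x, y, z] in m, in world coordinates, good to about 4 mm: the middle of the surface that is visible of it).
- pinpoint(camera, target): "point" ([x, y, z] in m, in world coordinates, good to about 4 mm: a listed point, or the origin of a listed thing).
The state is a dict: "clock": time; "joints": joint angles; "dq": joint speeds; "joint_efforts": joint torques, N m; "position": TCP position; "ee_rot": TCP orientation; "force": force on the tool from outside, world axes, zero at the start; "ft_torque": the same for the moment, N m; "width": opening from 0.0 (shut) to 1.0 (fully open).
Only numpy, scipy, OpenCV 4.12 (cv2) and the standard library are available. Lean on these libraries where they do the work, as an engineer would, in place of code of your own. Each camera call takes 0.05 s, during which the arm holds its last target. There are 200 camera calls.

## Task

Fit up the pedestal bracket in the tacking jig, ready for welding, from the bottom up: first the base plate flat on the bed between the stops, then the left-hand and right-hand cheeks (in either order) on its marked rectangles, each on its own side of the jig with foot outward and gusset towards the back fence, then the bridge plate lying lengthwise across both cheeks with its hole at the middle of the jig, and last the boss upright over that hole. Set each part down without dropping it, let go of everything, and leave the tape measure and the grinding discs where they are.

Things in the scene. Friction and masses are not known exactly. Their poses are not given: they have to be found in the camera images.
- jig: Fixed jig: black bed 110 (x) x 230 (y) x 12 mm. Origin: centre of its underside; x to its back, y to its left end seen from the front. Back: 2 orange fence blocks 16 mm high, 40 wide, at y +/-55, face x +36.5. Steel dowels 10 mm thick, 15 high, at (-41.5, +/-55), (0, +/-99). They leave 73 x 188 mm for the base plate, long sides open midway for fingers. Place and turn vary up to 0.35 rad.
- base_plate: Bright grey steel plate 65 (x) x 180 (y) x 8 mm, 0.6-0.85 kg, flat on the bench. Origin: centre of underside. Same either way round. Black bolt hole near each end. Two rectangles drawn in black, x -25..25, y 30..70 mm either side of the middle, show where the cheeks' feet stand. In the jig, long way along the jig's y, its underside is 12 mm above the bench, its top 20 mm.
- cheek_left: Left-hand cheek: red-brown steel angle, yellow stripes, 0.28 kg, stands on its foot. 50 mm long (x), 50 high; upright 8 mm thick (y -4..4), foot 8 mm thick from y -4 to +36, triangular gusset at the +x end (x 17..25). Origin: underside, below the upright's middle. Final: its axes along the jig's, origin at jig (0, +34) mm, underside 20 mm above the bench. Mirror image of cheek_right.
- cheek_right: Right-hand cheek: mirror image of cheek_left, blue stripes, 0.28 kg. 50 mm long (x), 50 high; upright 8 mm thick (y -4..4), foot 8 mm thick from y +4 to -36, triangular gusset at the +x end (x 17..25). Origin: underside, below the upright's middle. Final: its axes along the jig's, origin at jig (0, -34) mm, underside 20 mm above the bench.
- bridge_plate: Blue-grey steel plate 50 (x) x 110 (y) x 8 mm with a 20 mm hole in its middle, 0.33 kg, flat on the bench. Origin: centre of underside. Same either way round. Final: across the tops of both cheeks, underside 70 mm above the bench, its long way along the jig's y, hole above the jig's middle.
- boss: Bright turned-steel ring, 40 mm outside, 20 mm bore, 25 mm high, 0.18 kg, standing on its end. Origin: centre of underside. Final: on the bridge plate (underside 78 mm above the bench) over its hole.
- tape: Bystander: yellow tape measure on its side, 75 x 62 x 36 mm high. Origin: centre of underside. Leave it alone.
- disc_stack: Bystander: stack of five dark grinding discs, 115 mm across, 30 mm high. Origin: centre of underside. Leave it alone.
There are look-alikes about, which are no part of the job. Leave any black look-alike of the cheek_right alone.

How it is judged:
By the outcome, as a careful person would: the job done as asked, in the order asked, and still so for the second after the job is handed in, with the robot touching nothing.
It also fails if it takes over 112 s, if anything falls off the work surface, if the arm or the gripper's body presses on something with over 40 N, if the wrist force passes 120 N, or if a joint passes its speed limit or range.

## Working session

There is one attempt and no reset: what is moved stays moved. The work goes in short steps, Python scripts to look and compute and a tool call to move; the robot and the scene stay as the last step left them, time stands still between calls to the robot, and variables do not carry over. Pictures are saved under pics/ and viewed, about 12 in all and at most 16, crops included, and the job is handed in when it is done.

Besides the shell and the picture viewer there is one more tool, called after ">>>" as name([rows], argument=value, ...), one row to a line, values as JSON. arm_command: Moves the arm, as the interface text tells. Its arguments: {"type":"object","properties":{"motion":{"type":"array"},"newtons":{"type":"number"}},"required":["motion"]}

```bash
ls; mkdir -p pics; python3 - <<'E'
from cell import arm,get_image,search_frame,pinpoint
import cv2,numpy as np
s=arm.observe();print(s)
for n in("scene","side"):
    d=get_image(n);cv2.imwrite(f"pics/{n}0.png",d["frame"][:,:,::-1]);np.savez(f"{n}0.npz",**d)
    print(n,d["K"].tolist(),d["origin"],np.array(d["rotation"]).tolist())
    for t in "jig base_plate cheek_left cheek_right bridge_plate boss tape disc_stack".split():
        for r in pinpoint(n,t)[:3]: print(n,t,np.round(r["point"],3),round(r["p"],2))
E
```

```text
pics
{'clock': 0.0, 'joints': array([ 1.01440013,  0.43520928,  0.02496575,  1.57407858, -0.0116073 ,
        1.13394713, -0.0751147 ]), 'dq': array([-9.22880441e-04, -7.11292838e-05,  4.14797118e-04,  1.31607071e-05,
        6.14432656e-04, -5.79801177e-04, -1.57275137e-03]), 'joint_efforts': array([-1.76034897e-03, -6.67863107e+01,  9.83739384e-01, -3.14456570e+01,
       -6.06943807e-02,  4.30086418e-02,  1.58073799e-04]), 'position': array([ 0.27386903, -0.56155867,  0.40396033]), 'ee_rot': array([ 0.8695682 ,  1.39168792, -0.86844852]), 'force': array([-0.49402248, -0.76056868,  0.07801993]), 'ft_torque': array([ 0.03911809,  0.0213194 , -0.00893604]), 'width': 1.0015867328794086}
scene [[506.53745747985886, 0.0, 277.13180259534005], [0.0, 506.53745747985886, 213.15001123675168], [0.0, 0.0, 1.0]] [1.36473316 0.39429216 0.81464735] [-1.3057202219577184, -2.1666912840372077, 0.9705209106956472]
scene jig [ 0.468 -0.021  0.   ] 0.66
scene jig [ 0.687 -0.136  0.004] 0.32
scene base_plate [ 0.612 -0.275  0.001] 0.85
scene cheek_left [ 0.686  0.134 -0.003] 0.94
scene cheek_right [0.42
[... 151 characters left out ...]
cene tape [ 0.411 -0.366  0.003] 0.56
scene tape [0.43  0.379 0.004] 0.28
scene disc_stack [ 0.812  0.002 -0.004] 0.87
side [[486.61131220891576, 0.0, 287.6287794187897], [0.0, 486.61131220891576, 204.02390438575335], [0.0, 0.0, 1.0]] [0.1372607  0.96603594 0.77648758] [-0.5841219916059437, 2.5419120078007946, -1.325540755590999]
side jig [ 0.467 -0.021 -0.004] 0.92
side base_plate [ 0.609 -0.273 -0.001] 0.61
side cheek_left [ 0.684  0.128 -0.002] 0.59
side cheek_right [0.434 0.287 0.002] 0.9
side cheek_right [0.425 0.379 0.003] 0.56
side bridge_plate [ 0.598  0.288 -0.003] 0.9
side boss [ 0.685 -0.134  0.004] 0.6
side tape [ 0.413 -0.369 -0.003] 0.58
side disc_stack [0.817 0.006 0.003] 0.86
```

View pics/scene0.png

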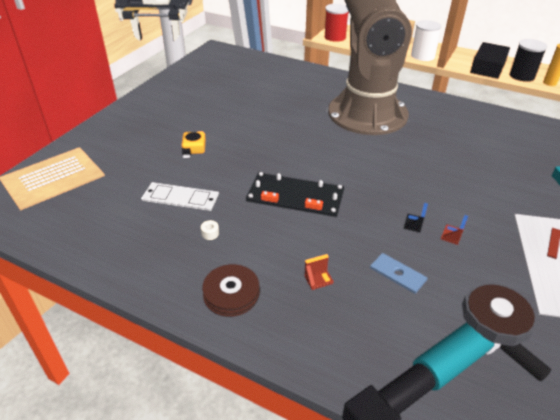

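View pics/side0.png

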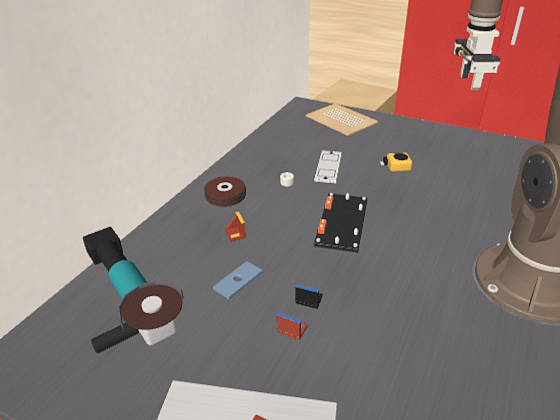

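```bash
cat > h.py <<'E'
from cell import arm,get_image,search_frame,pinpoint
import cv2,numpy as np
from scipy.spatial.transform import Rotation as Ro
def pose():
    s=arm.observe(); return Ro.from_rotvec(s["ee_rot"]).as_matrix(),np.array(s["position"]),s
def cam(n):
    R,p,s=pose(); d=get_image(n)
    if n=="wrist":
        T=np.array(d["tool_from_camera"]); Rc=R@T[:3,:3]; pc=R@T[:3,3]+p
    else: Rc=Ro.from_rotvec(d["rotation"]).as_matrix(); pc=np.array(d["origin"])
    return d,Rc,pc
def cloud(d,Rc,pc):
    z=d["range_z"]; K=d["K"]; v,u=np.mgrid[:z.shape[0],:z.shape[1]]
    P=np.dstack([(u-K[0][2])/K[0][0]*z,(v-K[1][2])/K[1][1]*z,z])@Rc.T+pc
    P[z==0]=np.nan; return P
def ortho(d,Rc,pc,c,h,z,res=.5):
    "top view: world x up, world y left; centre c, half size h (m), res mm/px"
    n=int(2*h/res*1000); i,j=np.mgrid[:n,:n]
    W=np.dstack([c[0]+h-i*res/1e3,c[1]+h-j*res/1e3,0*i+z])-pc
    q=W@Rc; K=d["K"]; u=q[...,0]/q[...,2]*K[0][0]+K[0][2]; v=q[...,1]/q[...,2]*K[1][1]+K[1][2]
    return cv2.remap(d["frame"],u.astype(np.float32),v.astype(np.float32),cv2.INTER_LINEAR)
def down(yaw):
    "tool x down, tool z (jaw) at world angle yaw"
    x=np.array([0,0,-1.]);z=np.array([np.cos(yaw),np.sin(yaw),0]);return np.column_stack([x,np.cross(z,x),z])
def go(t,yaw,half=True):
    R,p,s=pose(); c=[down(yaw),down(yaw+np.pi)] if half else [down(yaw)]
    A=min(c,key=lambda Q:Ro.from_matrix(R.T@Q).magnitude())
    rv=np.degrees(Ro.from_matrix(R.T@A).as_rotvec()); dl=(np.array(t)-p)*1e3
    print("d(cur tool)",np.round(R.T@dl,1),"|",round(np.linalg.norm(dl)),"rot",np.round(rv,1),"d(new tool)",np.round(A.T@dl,1))
E
python3 - <<'E'
from h import *
R,p,s=pose();print(R.round(3))
d,Rc,pc=cam("wrist");print(np.array(d["tool_from_camera"]).round(4).tolist(),d["K"])
cv2.imwrite("pics/w0.png",d["frame"][:,:,::-1])
# coarse ortho mosaics from both fixed cams
for n in("scene","side"):
    D,Rc,pc=cam(n)
    o=[ortho(D,Rc,pc,c,.07 if k else .14,z,.5 if k else 1) for k,(c,z) in enumerate([((.467,-.02),.012),((.611,-.274),.008),((.686,.131),0),((.426,.379),0),((.598,.287),.008)])]
    o=[cv2.resize(x,(266,266)) for x in o]
    cv2.imwrite(f"pics/o_{n}.png",np.vstack([np.hstack(o[:3]),np.hstack(o[3:]+[o[0]*0])])[:,:,::-1])
a,b=cv2.imread("pics/o_scene.png"),cv2.imread("pics/o_side.png")
cv2.imwrite("pics/o.png",a); 
E
```

```text
[[ 0.     0.899  0.438]
 [-0.     0.438 -0.899]
 [-1.    -0.     0.   ]]
[[0.0013, -0.3069, 0.9517, 0.0217], [0.0003, -0.9517, -0.3069, 0.0836], [1.0, 0.0007, -0.0011, 0.0003], [0.0, 0.0, 0.0, 1.0]] [[356.60344594   0.         280.18973848]
 [  0.         356.60344594 205.80635096]
 [  0.           0.           1.        ]]
```

View pics/o.png

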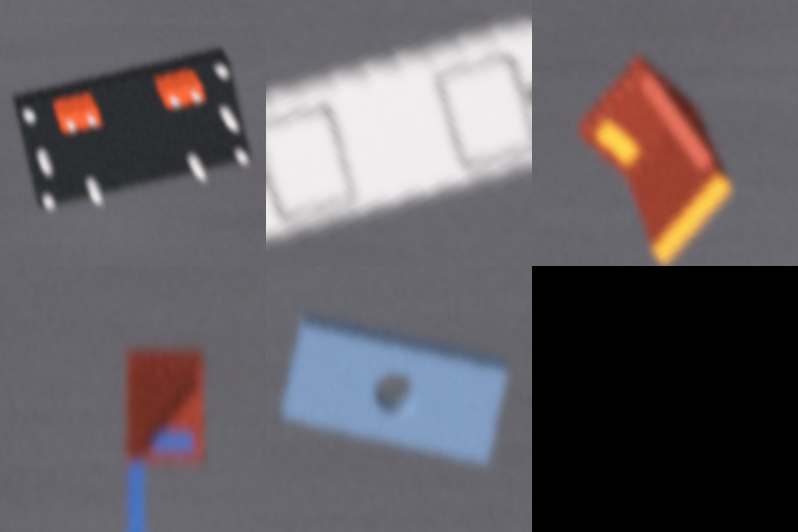

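```bash
cat >> h.py <<'E'
def plan(t,yaw,w=91.8,half=True,vmax=60,amax=10):
    R,p,s=pose(); c=[yaw,yaw+np.pi] if half else [yaw]
    yw=min(c,key=lambda y:Ro.from_matrix(R.T@down(y)).magnitude())
    A=down(yw); rv=Ro.from_matrix(R.T@A).as_rotvec(); dl=(np.array(t)-p)
    n=max(1,int(np.ceil(np.linalg.norm(dl)*1e3/vmax)),int(np.ceil(np.degrees(np.linalg.norm(rv))/amax)))
    C,q=R,p
    for k in range(1,n+1):
        C2=R@Ro.from_rotvec(rv*k/n).as_matrix()
        sh=np.round(C.T@(p+dl*k/n-q)*1e3,1); tu=np.round(np.degrees(Ro.from_matrix(C.T@C2).as_rotvec()),1)
        print([w,*[float(x) for x in sh],*[float(x) for x in tu]],end=",\n" if k%5==0 else ",")
        q=q+C@sh/1e3; C=C@Ro.from_rotvec(np.radians(tu)).as_matrix()
    print()
E
python3 -c "
from h import *
plan((.60,-.26,.38),np.radians(15))"
```

```text
[91.8, 3.1, 53.2, -16.0, -9.9, 0.0, 0.0],[91.8, 3.1, 55.1, -6.7, -9.9, 0.0, 0.0],[91.8, 3.1, 55.5, 2.9, -9.8, 0.0, 0.0],[91.8, 3.1, 54.1, 12.3, -9.9, 0.0, 0.0],[91.8, 3.1, 51.2, 21.4, -9.9, 0.0, 0.0],
[91.8, 3.0, 46.8, 30.0, -9.9, 0.0, 0.0],[91.8, 3.1, 40.9, 37.5, -9.8, 0.0, 0.0],[91.8, 3.1, 34.0, 43.9, -9.9, 0.0, 0.0],
```

>>> arm_command([
  [91.8, 3, 53, -16, -10, 0, 0],
  [91.8, 3, 55, -7, -10, 0, 0],
  [91.8, 3, 55, 3, -10, 0, 0],
  [91.8, 3, 54, 12, -10, 0, 0],
  [91.8, 3, 51, 21, -10, 0, 0],
])

```text
clock: 1.68
position: [0.4765, -0.3713, 0.3899]
ee_rot: [0.187, 1.562, -0.188]
force: [0.1, -1.1, 0.1]
width: 0.998
```

>>> arm_command([
  [91.8, 3, 47, 30, -10, 0, 0],
  [91.8, 3, 41, 38, -10, 0, 0],
  [91.8, 3, 34, 44, -9, 0, 0],
  [91.8, 0, 0, 0, 0, 0, 0],
  [91.8, 0, 0, 0, 0, 0, 0],
])

```text
clock: 2.3
position: [0.5967, -0.2579, 0.3804]
ee_rot: [-0.205, 1.562, 0.205]
force: [0.3, -0.6, -0.4]
width: 0.998
```

```bash
python3 - <<'E'
from h import *
R,p,s=pose();print(p,R.round(3),s["clock"],s["force"])
d,Rc,pc=cam("wrist")
o=ortho(d,Rc,pc,(.611,-.274),.13,.008,.5)
cv2.imwrite("pics/w1.png",np.hstack([cv2.resize(d["frame"],(400,300)),cv2.resize(o,(300,300))])[:,:,::-1])
P=cloud(d,Rc,pc)
m=(abs(P[...,0]-.611)<.13)&(abs(P[...,1]+.274)<.13)&(P[...,2]>.004)&(P[...,2]<.013)
q=P[m];print(m.sum(),q[:,2].mean(),q.mean(0))
r=cv2.minAreaRect((q[:,:2]*1000).astype(np.float32));print(r)
f=(abs(P[...,2])<.03);print("floor",np.nanmedian(P[...,2][f&~m]))
E
```

```text
[ 0.59672029 -0.25791889  0.38041475] [[-0.001 -0.258  0.966]
 [-0.     0.966  0.258]
 [-1.    -0.    -0.001]] 2.3 [ 0.27269975 -0.55558068 -0.43412236]
10706 0.006049025526146439 [ 0.60816505 -0.26564986  0.00604903]
((643.2442626953125, -254.44309997558594), (139.45913696289062, 197.45513916015625), 15.588375091552734)
floor -0.0019155712171576023
```

View pics/w1.png

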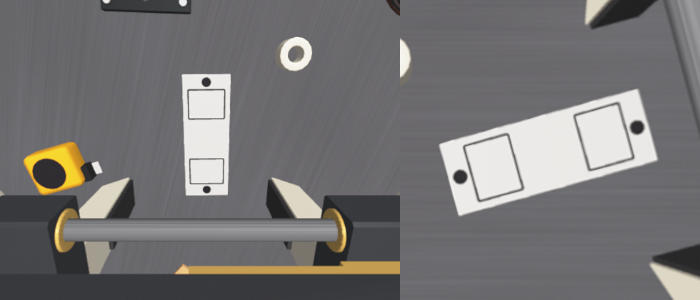

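```bash
cat >> h.py <<'E'
def rect(o,mask,c,h,res=.5,amin=300):
    "largest blob nearest centre -> centre xy (m), sizes mm, yaw deg of long axis (world)"
    m=cv2.morphologyEx(mask.astype(np.uint8),cv2.MORPH_CLOSE,np.ones((9,9)))
    cs=[k for k in cv2.findContours(m,0,2)[0] if cv2.contourArea(k)>amin/res**2]
    out=[]
    for k in cs:
        b=cv2.boxPoints(cv2.minAreaRect(k)); W=np.array([[c[0]+h-v*res/1e3,c[1]+h-u*res/1e3] for u,v in b])
        e1,e2=W[1]-W[0],W[2]-W[1]; L=e1 if np.hypot(*e1)>np.hypot(*e2) else e2
        out.append((W.mean(0),sorted([np.hypot(*e1)*1e3,np.hypot(*e2)*1e3]),np.degrees(np.arctan2(L[1],L[0]))%180))
    return out
E
python3 - <<'E'
from h import *
d,Rc,pc=cam("wrist");c=(.611,-.274)
o=ortho(d,Rc,pc,c,.13,.008,.5)
for r in rect(o,o.min(2)>190,c,.13): print(r)
r=[r for r in rect(o,o.min(2)>190,c,.13) if abs(r[1][0]-65)<8][0]
y=np.radians(r[2]-90)
plan((*r[0],.26),y); go((*r[0],.1797),y)
E
```

```text
(array([ 0.4928932 , -0.38245094], dtype=float32), [np.float32(22.19729), np.float32(47.175373)], np.float32(71.342186))
(array([ 0.6093447 , -0.27223524], dtype=float32), [np.float32(64.78056), np.float32(179.05374)], np.float32(105.59283))
[91.8, 40.2, -5.4, 3.2, -0.3, -0.0, 0.0],[91.8, 40.3, -5.3, 3.1, -0.2, -0.0, 0.0],[91.8, 40.2, -5.4, 3.2, -0.3, -0.0, 0.0],
d(cur tool) [201.  -16.    9.6] | 202 rot [-0.8 -0.   0. ] d(new tool) [201.  -16.3   9.2]
```

>>> arm_command([
  [91.8, 50, -8, 5, -0.4, 0, 0],
  [91.8, 60, -8, 4.5, -0.4, 0, 0],
  [91.8, 60, 0, 0, 0, 0, 0],
  [91.8, 25, 0, 0, 0, 0, 0],
  [91.8, 0, 0, 0, 0, 0, 0],
], newtons=50)

```text
clock: 3.02
position: [0.6086, -0.2717, 0.1837]
ee_rot: [-0.214, 1.564, 0.216]
force: [1.4, 0.2, 0.5]
width: 1.002
```

```bash
python3 -c "
from h import *
go((.6093,-.2722,.1797),np.radians(15.6))"
```

```text
d(cur tool) [ 4.  -0.7  0.6] | 4 rot [ 0.1 -0.2 -0.1] d(new tool) [ 4.  -0.7  0.5]
```

>>> arm_command([
  [91.8, 4, -0.7, 0.5, 0, 0, 0],
  [60, 0, 0, 0, 0, 0, 0],
  [60, 0, 0, 0, 0, 0, 0],
  [60, 0, 0, 0, 0, 0, 0],
  [60, 0, 0, 0, 0, 0, 0],
])

```text
clock: 3.65
position: [0.6103, -0.2715, 0.1822]
ee_rot: [-0.217, 1.562, 0.216]
force: [-4.1, -0.3, 6.9]
width: 0.694
```

>>> arm_command([
  [60, 0, 0, 0, 0, 0, 0],
  [60, -20, 0, 0, 0, 0, 0],
  [60, -60, 0, 0, 0, 0, 0],
  [60, -40, 0, 0, 0, 0, 0],
  [60, 0, 0, 0, 0, 0, 0],
])

```text
clock: 4.28
position: [0.6122, -0.271, 0.3062]
ee_rot: [-0.219, 1.553, 0.214]
force: [0.1, -0.6, -6.6]
width: 0.694
```

```bash
python3 -c "
from h import *
R,p,s=pose();print(p,s['width']*91.8,s['force'],s['ft_torque'])
plan((.44,-.02,.36),np.radians(13.5),60)"
```

```text
[ 0.61216884 -0.27097812  0.30624007] 63.696497113945895 [ 0.11381756 -0.60966641 -6.57930464] [-0.01097761 -0.13686397  0.00024747]
[60, -9.3, 48.0, -16.2, 0.4, 0.1, 0.0],[60, -9.2, 47.9, -16.5, 0.4, 0.0, 0.1],[60, -9.1, 47.9, -16.8, 0.4, 0.1, 0.0],[60, -9.1, 47.6, -17.2, 0.3, 0.0, 0.0],[60, -9.1, 47.7, -17.5, 0.4, 0.1, 0.1],
[60, -9.0, 47.4, -17.7, 0.4, 0.1, 0.0],
```

```bash
python3 -c "
from h import *
plan((.649,.07,.41),np.radians(13.5),60)"
```

```text
[60, -17.4, 52.9, 21.5, 0.4, 0.1, 0.0],[60, -17.4, 53.1, 21.1, 0.4, 0.0, 0.1],[60, -17.3, 53.3, 20.7, 0.4, 0.1, 0.0],[60, -17.4, 53.4, 20.3, 0.3, 0.0, 0.0],[60, -17.3, 53.5, 20.1, 0.4, 0.1, 0.1],
[60, -17.3, 53.7, 19.6, 0.4, 0.1, 0.0],
```

>>> arm_command([
  [60, -17, 53, 21, 0.4, 0, 0],
  [60, -17, 53, 21, 0.4, 0, 0],
  [60, -17, 53, 21, 0.4, 0, 0],
  [60, -17, 53, 20, 0.3, 0, 0],
  [60, -17, 53, 20, 0.4, 0, 0],
])

```text
clock: 4.9
position: [0.6411, 0.0133, 0.3854]
ee_rot: [-0.19, 1.566, 0.19]
force: [1.3, -0.3, -6.4]
width: 0.692
```

>>> arm_command([
  [60, -17, 53, 20, 0, 0, 0],
  [60, 0, 0, 0, 0, 0, 0],
  [60, 0, 0, 0, 0, 0, 0],
  [60, 0, 0, 0, 0, 0, 0],
])

```text
clock: 5.4
position: [0.6482, 0.066, 0.4023]
ee_rot: [-0.19, 1.565, 0.188]
force: [0.6, -0.4, -7.2]
width: 0.691
```

```bash
python3 - <<'E'
from h import *
d,Rc,pc=cam("wrist");c=(.467,-.021)
o=ortho(d,Rc,pc,c,.14,.012,.5)
m=(o.max(2)<45); 
for r in rect(o,m,c,.14,.5,3000): print(r)
cv2.imwrite("pics/w2.png",np.hstack([cv2.resize(d["frame"],(400,300)),cv2.resize(o,(390,390))[:300]*0+cv2.resize(o,(390,300))])[:,:,::-1])
cv2.imwrite("pics/w2o.png",np.hstack([d["frame"][:420,:240],cv2.resize(o,(420,420))])[:,:,::-1])
E
```

```text
(array([ 0.34325, -0.02075], dtype=float32), [np.float32(31.500011), np.float32(279.5)], np.float32(90.0))
```

View pics/w2o.png

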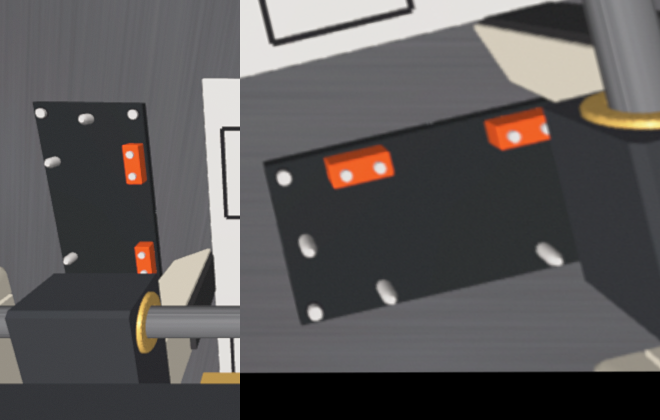

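>>> arm_command([
  [60, 0, 50, 0, 0, 0, 0],
  [60, 0, 0, 0, 0, 0, 0],
  [60, 0, 0, 0, 0, 0, 0],
])

```text
clock: 5.82
position: [0.6364, 0.1157, 0.4034]
ee_rot: [-0.191, 1.563, 0.19]
force: [-0.1, -0.4, -7.8]
width: 0.691
```

```bash
python3 - <<'E'
from h import *
d,Rc,pc=cam("wrist");c=(.467,-.021)
P=cloud(d,Rc,pc); g=(P[...,2]<.035)
d2=dict(d); f=d["frame"].copy(); f[~g]=(255,255,255); d2["frame"]=f
o=ortho(d2,Rc,pc,c,.14,.012,.5)
m=(o.max(2)<68)&(o.max(2)>5)
for r in rect(o,m,c,.14,.5,3000): print(r)
m2=(o[...,0]>150)&(o[...,2]<90)
for r in rect(o,m2,c,.14,.5,200): print("orange",r)
cv2.imwrite("pics/w3.png",np.hstack([cv2.resize(o,(420,420)),cv2.resize(m.astype(np.uint8)*255,(380,420))[...,None].repeat(3,2)])[:,:,::-1])
E
```

```text
(array([0.46089366, 0.02228855], dtype=float32), [np.float32(112.27607), np.float32(145.27644)], np.float32(103.03866))
orange (array([0.49557692, 0.03861538], dtype=float32), [np.float32(20.984398), np.float32(45.30283)], np.float32(101.30993))
```

View pics/w3.png

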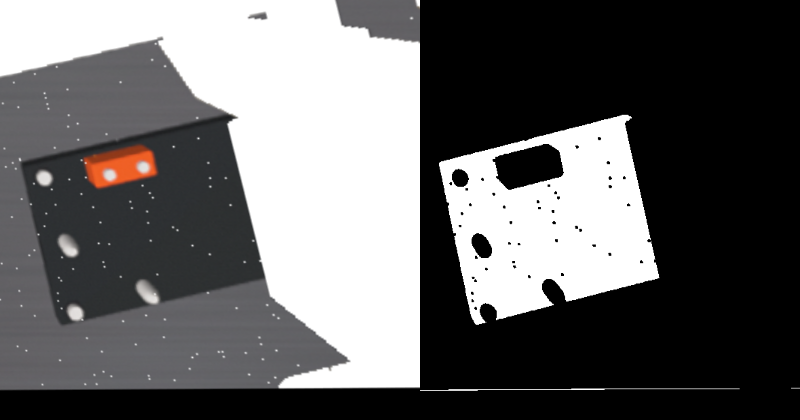

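>>> arm_command([
  [60, 0, -60, 0, 0, 0, 0],
  [60, 0, -60, 0, 0, 0, 0],
  [60, 0, 0, 0, 0, 0, 0],
  [60, 0, 0, 0, 0, 0, 0],
])

```text
clock: 6.38
position: [0.6652, -0.0018, 0.4034]
ee_rot: [-0.188, 1.563, 0.188]
force: [-0.7, 0.4, -6.7]
width: 0.692
```

```bash
python3 - <<'E'
from h import *
d,Rc,pc=cam("wrist");c=(.467,-.021)
np.savez("jig.npz",frame=d["frame"],K=d["K"],Rc=Rc,pc=pc,z=d["range_z"])
o=ortho(d,Rc,pc,c,.14,.012,.5)
for lo in (5,20,30,35):
  m=(o.max(2)<68)&(o.max(2)>lo)
  for r in rect(o,m,c,.14,.5,3000): print(lo,r)
i=np.array([[c[0]+.14-v*.5e-3] for v in range(2)])
print("profile across back edge (px) at jig y=0:")
th=np.radians(13); ex=np.array([np.cos(th),np.sin(th)]);ey=np.array([-ex[1],ex[0]])
for a in np.arange(40,66,1):
    q=np.array([.467,-.021])+ex*a/1e3; u,v=int((c[1]+.14-q[1])*2000),int((c[0]+.14-q[0])*2000); print(int(a),o[v,u].tolist(),end=" ")
cv2.imwrite("pics/w4.png",o[:,:,::-1])
E
```

```text
5 (array([ 0.4707046 , -0.02047337], dtype=float32), [np.float32(112.36585), np.float32(227.58067)], np.float32(103.030495))
20 (array([ 0.4707046 , -0.02047337], dtype=float32), [np.float32(112.36585), np.float32(227.58067)], np.float32(103.030495))
30 (array([ 0.4707046 , -0.02047337], dtype=float32), [np.float32(112.36585), np.float32(227.58067)], np.float32(103.030495))
35 (array([ 0.4707046 , -0.02047337], dtype=float32), [np.float32(112.36585), np.float32(227.58067)], np.float32(103.030495))
profile across back edge (px) at jig y=0:
40 [47, 50, 52] 41 [48, 50, 53] 42 [47, 50, 53] 43 [48, 51, 53] 44 [47, 50, 52] 45 [49, 51, 52] 46 [49, 51, 53] 47 [48, 51, 53] 48 [47, 50, 52] 49 [46, 49, 52] 50 [47, 50, 53] 51 [48, 51, 54] 52 [49, 51, 53] 53 [49, 51, 53] 54 [48, 50, 52] 55 [44, 47, 49] 56 [36, 38, 40] 57 [32, 33, 35] 58 [39, 39, 40] 59 [43, 44, 44] 60 [73, 72, 75] 61 [101, 101, 104] 62 [102, 102, 105] 63 [101, 100, 104] 64 [102, 102, 105] 65 [101, 101, 103]
```

View pics/w4.png

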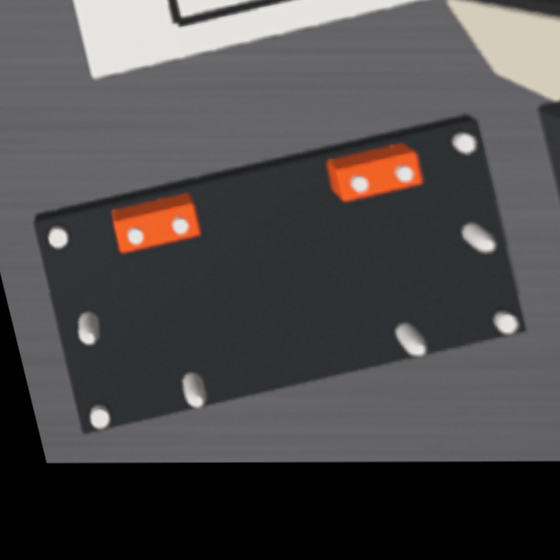

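```bash
python3 - <<'E'
from h import *
from scipy.optimize import least_squares
D=np.load("jig.npz");d=dict(frame=D["frame"],K=D["K"],range_z=D["z"]);Rc,pc=D["Rc"],D["pc"]
P=cloud(d,Rc,pc)
fl=(abs(P[...,2])<.008)&(d["frame"].min(2)>85)&(d["frame"].max(2)<125);q=P[fl]
A=np.c_[q[:,:2]-[.467,-.021],np.ones(len(q))];print("bench fit",fl.sum(),np.linalg.lstsq(A,q[:,2],rcond=None)[0],q[:,2].std())
def lines(o,c,h,res=.5):
    """subpixel edges: brightest-gradient along normals of the 4 bed edges"""
def fit(d,Rc,pc,x0,sides,dzfree=True):
    G=cv2.GaussianBlur(d["frame"].max(2).astype(np.float32),(0,0),.7);K=d["K"]
    def val(W):
        q=(W-pc)@Rc;u=q[:,0]/q[:,2]*K[0][0]+K[0][2];v=q[:,1]/q[:,2]*K[1][1]+K[1][2]
        return cv2.remap(G,u.astype(np.float32)[None],v.astype(np.float32)[None],1)[0]
    pts=[]
    x,y,t=x0;ex=np.array([np.cos(t),np.sin(t)]);ey=np.array([-ex[1],ex[0]]);s=np.arange(-9,9,.25)
    for nm,n0,al in sides:
        for a in al:
            b=np.array([55*n0,a]) if nm=="x" else np.array([a,115*n0])
            n=np.array([n0,0]) if nm=="x" else np.array([0,n0])
            L=b+s[:,None]*n; W=np.c_[np.array([x,y])+L[:,:1]/1e3*ex+L[:,1:]/1e3*ey,np.full(len(s),.012)]
            g=np.gradient(val(W)); k=np.argmax(g); 
            if g[k]>2: pts.append((nm,n0,a,s[k]))
    return pts
x0=(.4665,-.021,np.radians(13.03))
# front edge & both ends (no wall seen on front; ends maybe)
pts=fit(d,Rc,pc,x0,[("x",-1,[-100,-80,-30,-15,0,15,30,80,100]),("y",1,[-45,-30,-15,20,30]),("y",-1,[-45,-30,-15,20,30]),("x",1,[-25,-10,0,10,25])])
for nm,n0 in(("x",-1),("x",1),("y",1),("y",-1)):
    k=[p[3] for p in pts if p[0]==nm and p[1]==n0];print("wrist",nm,n0,k)
for n in("scene","side"):
    e,Re,pe=cam(n);Q=cloud(e,Re,pe);f=(abs(Q[...,0]-.5)<.25)&(abs(Q[...,1]+.05)<.3)&(abs(Q[...,2])<.006);print(n,"bench z",np.median(Q[f][:,2]))
    o=ortho(e,Re,pe,(.467,-.021),.14,.012,.5)
    for r in rect(o,o.max(2)<60,(.467,-.021),.14,.5,3000): print(n,r)
    print([ (np.round(r["point"],4),round(r["p"],2)) for r in pinpoint(n,"jig")[:1]])
get_image("wrist");print([ (np.round(r["point"],4),round(r["p"],2)) for r in pinpoint("wrist","jig")[:1]])
E
```

```text
bench fit 83557 [-0.00037125  0.00138194 -0.0018712 ] 0.0008036831848324906
wrist x -1 [np.float64(-3.5), np.float64(-3.25), np.float64(-3.25), np.float64(-3.0), np.float64(-2.75), np.float64(-3.5), np.float64(-3.5), np.float64(-2.75), np.float64(-2.25)]
wrist x 1 [np.float64(5.75), np.float64(5.5), np.float64(5.5), np.float64(5.0), np.float64(5.5)]
wrist y 1 [np.float64(-1.25), np.float64(-1.75), np.float64(-1.5), np.float64(-1.25), np.float64(-1.0)]
wrist y -1 [np.float64(-0.75), np.float64(-1.5), np.float64(-1.0), np.float64(-0.25), np.float64(-1.0)]
scene bench z -0.0008897042928391885
scene (array([ 0.47379023, -0.01817363], dtype=float32), [np.float32(115.940544), np.float32(225.88748)], np.float32(103.04564))
[(array([ 0.4663, -0.0202, -0.0006]), 0.84)]
side bench z -0.001032695340742129
side (array([ 0.4648798, -0.0139087], dtype=float32), [np.float32(109.493454), np.float32(239.16785)], np.float32(102.711136))
[(array([ 4.681e-01, -2.330e-02,  3.000e-04]), 0.83)]
[(array([ 0.4628, -0.0228,  0.0014]), 0.96)]
```

```bash
python3 -c "
from h import *
plan((.4676,-.021,.23),np.radians(13.0),60)"
```

```text
[60, 34.8, 5.3, -39.4, 0.2, 0.0, -0.0],[60, 34.7, 5.2, -39.4, 0.2, 0.0, -0.0],[60, 34.8, 5.1, -39.4, 0.2, 0.0, -0.0],[60, 34.7, 4.9, -39.4, 0.2, 0.0, -0.0],[60, 34.8, 4.8, -39.5, 0.2, 0.0, -0.0],
```

>>> arm_command([
  [60, 35, 5, -39, 0.2, 0, 0],
  [60, 35, 5, -39, 0.2, 0, 0],
  [60, 35, 5, -39, 0.2, 0, 0],
  [60, 35, 5, -39, 0.2, 0, 0],
  [60, 35, 5, -39, 0.2, 0, 0],
])

```text
clock: 7.35
position: [0.4689, -0.0212, 0.2284]
ee_rot: [-0.177, 1.562, 0.177]
force: [0.5, -1.1, -8.7]
width: 0.689
```

>>> arm_command([
  [60, 0, 0, 0, 0, 0, 0],
  [60, 0, 0, 0, 0, 0, 0],
])

```text
clock: 7.6
position: [0.4707, -0.021, 0.2293]
ee_rot: [-0.177, 1.562, 0.177]
force: [0.7, 0.5, -6.7]
width: 0.695
```

```bash
python3 - <<'E'
from h import *
go((.4676,-.021,.23),np.radians(13.03))
d,Rc,pc=cam("wrist");e,Re,pe=cam("scene")
uv=lambda W:(lambda q:(int(q[0]/q[2]*e["K"][0][0]+e["K"][0][2]),int(q[1]/q[2]*e["K"][1][1]+e["K"][1][2])))((np.array(W)-pe)@Re)
u,v=uv((.467,-.021,.04));cr=cv2.resize(e["frame"][v-50:v+50,u-65:u+65],(520,400),interpolation=2)
cv2.imwrite("pics/w5.png",np.hstack([cv2.resize(d["frame"],(533,400))[:, 133:400],cr])[:,:,::-1])
E
```

```text
d(cur tool) [-0.7  0.7 -3. ] | 3 rot [-0.1  0.1  0. ] d(new tool) [-0.7  0.7 -3. ]
```

View pics/w5.png

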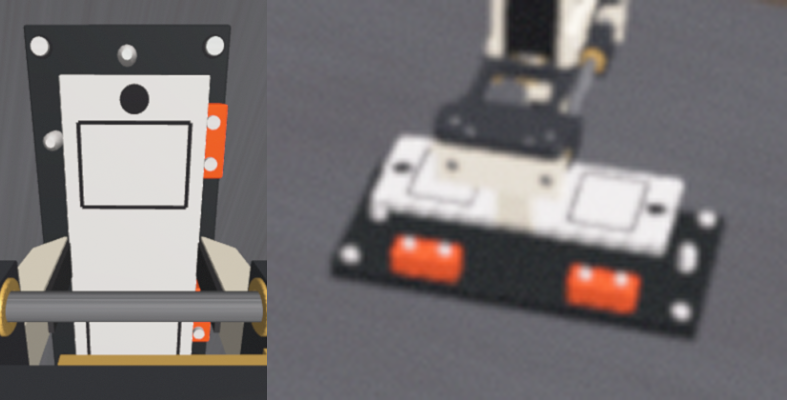

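>>> arm_command([
  [60, 0, 0.7, -3.5, 0, 0, 0],
  [60, 12, 0, 0, 0, 0, 0],
  [60, 0, 0, 0, 0, 0, 0],
  [60, 0, 0, 0, 0, 0, 0],
  [60, 0, 0, 0, 0, 0, 0],
])

```text
clock: 8.32
position: [0.4664, -0.0214, 0.2168]
ee_rot: [-0.177, 1.563, 0.177]
force: [-0.0, 0.0, -6.8]
width: 0.693
```

```bash
python3 - <<'E'
from h import *
go((.4676,-.021,.217),np.radians(13.03))
d,Rc,pc=cam("wrist");f=d["frame"].astype(int);pc=pc+[0,0,.0019]
R,p,s=pose();K=d["K"]
# rows scanning: edges of bed and of plate, in tool coords at their own heights
def tool(u,v,z):
    r=Rc@np.array([(u-K[0][2])/K[0][0],(v-K[1][2])/K[1][1],1]);W=pc+r*(z-pc[2])/r[2];return (R.T@(W-p))*1e3
zt=p[2]-.1822+.008
for v in range(30,260,15):
    m=f[v].max(1); w=np.where(f[v].min(1)[150:420]>190)[0]+150
    b=np.where((m[100:460]<68))[0]+100
    pl=(tool(w[0]-.5,v,zt),tool(w[-1]+.5,v,zt)) if len(w)>50 else None
    if len(b): print(v,"bed y %.1f z %.1f..%.1f"%(tool(b[0],v,.012)[1],tool(b[0]-.5,v,.012)[2],tool(b[-1]+.5,v,.012)[2]),"plate y %.1f z %.1f..%.1f"%(pl[0][1],pl[0][2],pl[1][2]) if pl else "")
mc=f[:,240:320].max(2).mean(1);print([ (v,int(x)) for v,x in enumerate(mc) if v<100][::2])
for v in(0,):pass
cv2.imwrite("pics/w6.png",d["frame"][:300,80:480,::-1])
E
```

```text
d(cur tool) [-0.2  0.1  1.3] | 1 rot [-0.1  0.   0. ] d(new tool) [-0.2  0.1  1.3]
30 bed y 110.8 z -53.5..55.6 
45 bed y 104.3 z -53.6..55.3 
60 bed y 97.7 z -53.8..55.5 
75 bed y 90.9 z -53.4..55.2 
90 bed y 83.9 z -53.6..55.4 plate y 83.8 z -32.0..32.2
105 bed y 76.8 z -53.3..55.6 plate y 77.9 z -31.9..32.6
120 bed y 69.5 z -53.4..-39.3 plate y 71.8 z -31.9..32.6
135 bed y 62.0 z -53.6..30.9 plate y 65.6 z -31.9..45.4
150 bed y 54.3 z -53.2..30.8 plate y 59.1 z -38.4..32.6
165 bed y 46.5 z -53.4..30.7 plate y 52.6 z -31.8..32.6
180 bed y 38.4 z -53.6..30.5 plate y 45.8 z -31.8..45.5
195 bed y 30.1 z -53.2..41.7 plate y 38.9 z -32.2..32.1
210 bed y 21.5 z -53.4..55.4 plate y 31.8 z -32.2..32.1
225 bed y 12.8 z -53.6..55.6 plate y 24.5 z -32.2..32.1
240 bed y 3.8 z -53.2..55.9 plate y 16.9 z -32.2..32.1
255 bed y -5.5 z -40.8..55.5 plate y 9.2 z -31.7..31.6
[(0, 98), (2, 98), (4, 98), (6, 98), (8, 98), (10, 98), (12, 98), (14, 98), (16, 98), (18, 98), (20, 99), (22, 78), (24, 55), (26, 57), (28, 57), (30, 57), (32, 57), (34, 57), (36, 57), (38, 57), (40, 57), (42, 57), (44, 58), (46, 75), (48, 84), (50, 90), (52, 93), (54, 93), (56, 92), (58, 89), (60, 83), (62, 71), (64, 66), (66, 64), (68, 61), (70, 57), (72, 56), (74, 56), (76, 54), (78, 114), (80, 229), (82, 225), (84, 225), (86, 225), (88, 213), (90, 190), (92, 179), (94, 171), (96, 165), (98, 162)]
```

View pics/w6.png

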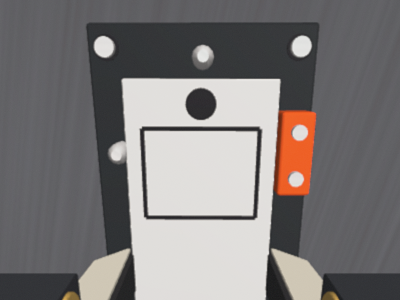

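>>> arm_command([
  [60, 0, 0.6, 0.9, 0, 0, 0],
  [60, 10, 0, 0, 0, 0, 0],
  [60, 9, 0, 0, 0, 0, 0],
  [60, 0, 0, 0, 0, 0, 0],
  [60, 0, 0, 0, 0, 0, 0],
])

```text
clock: 9.0
position: [0.4669, -0.0205, 0.1976]
ee_rot: [-0.177, 1.564, 0.177]
force: [0.4, 0.1, -6.2]
width: 0.688
```

>>> arm_command([
  [60, 1.5, 0, 0, 0, 0, 0],
  [60, 1, 0, 0, 0, 0, 0],
  [60, 0, 0, 0, 0, 0, 0],
])

```text
clock: 9.38
position: [0.4669, -0.0207, 0.1952]
ee_rot: [-0.177, 1.564, 0.177]
force: [0.5, -0.0, -7.2]
width: 0.693
```

>>> arm_command([
  [60, 1.2, 0, 0, 0, 0, 0],
  [60, 0, 0, 0, 0, 0, 0],
])

```text
clock: 9.62
position: [0.467, -0.0206, 0.1943]
ee_rot: [-0.177, 1.563, 0.177]
force: [-0.8, -0.3, -1.1]
width: 0.692
```

>>> arm_command([
  [60, 0.8, 0, 0, 0, 0, 0],
  [60, 0, 0, 0, 0, 0, 0],
])

```text
clock: 9.88
position: [0.467, -0.0205, 0.1941]
ee_rot: [-0.177, 1.563, 0.176]
force: [-3.6, 0.2, 12.8]
width: 0.69
```

>>> arm_command([
  [78, -0.8, 0, 0, 0, 0, 0],
  [78, 0, 0, 0, 0, 0, 0],
  [78, 0, 0, 0, 0, 0, 0],
  [78, -20, 0, 0, 0, 0, 0],
  [78, -60, 0, 0, 0, 0, 0],
])

```text
clock: 10.5
position: [0.4661, -0.0208, 0.2729]
ee_rot: [-0.176, 1.569, 0.178]
force: [1.3, -0.7, -0.2]
width: 0.848
```

>>> arm_command([
  [78, -60, 0, 0, 0, 0, 0],
  [78, -60, 0, 0, 0, 0, 0],
  [78, 0, 0, 0, 0, 0, 0],
  [78, 0, 0, 0, 0, 0, 0],
])

```text
clock: 11.0
position: [0.4667, -0.0208, 0.3938]
ee_rot: [-0.177, 1.563, 0.176]
force: [-0.3, 0.3, -1.0]
width: 0.85
```

```bash
python3 - <<'E'
from h import *
R,p,s=pose();print(p,s["force"])
d,Rc,pc=cam("wrist");pc=pc+[0,0,.0019];c=(.4675,-.021)
o=ortho(d,Rc,pc,c,.14,.020,.5)
for r in rect(o,o.min(2)>190,c,.14): print(r)
P=cloud(d,Rc,pc);
for a,b in((.06,0),(-.0,0),(0.08,.02)):
  pass
# plane fit of plate top
x,y=P[...,0]-c[0],P[...,1]-c[1]
m=(abs(x)<.09)&(abs(y)<.1)&(d["frame"].min(2)>190)&(P[...,2]>.015)&(P[...,2]<.026);q=P[m];print(m.sum(),np.linalg.lstsq(np.c_[q[:,:2]-c,np.ones(len(q))],q[:,2],rcond=None)[0])
cv2.imwrite("pics/w7.png",cv2.resize(np.hstack([o,cv2.resize(d["frame"],(560,560))]),(800,400))[:,:,::-1])
E
```

```text
[ 0.46672343 -0.02079326  0.39380861] [-0.31321563  0.26355636 -1.01589206]
(array([ 0.3700023, -0.1405757], dtype=float32), [np.float32(32.613983), np.float32(51.387375)], np.float32(73.30074))
(array([ 0.4689831 , -0.02902114], dtype=float32), [np.float32(64.91716), np.float32(194.45535)], np.float32(102.704025))
(array([ 0.59960574, -0.08821274], dtype=float32), [np.float32(20.709074), np.float32(44.965374)], np.float32(132.61403))
9996 [-0.00087536  0.00082771  0.0199833 ]
```

View pics/w7.png

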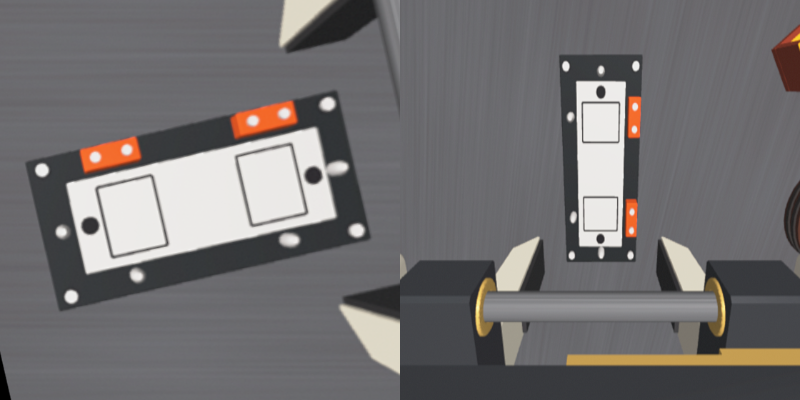

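```bash
python3 - <<'E'
from h import *
d,Rc,pc=cam("wrist");pc=pc+[0,0,.0019];c=(.4675,-.021)
o=ortho(d,Rc,pc,c,.14,.012,.5); P=o.max(2)
m=((P<68)&(P>5))
for r in rect(o,m,c,.14,.5,3000): print("bed",r)
o=ortho(d,Rc,pc,c,.14,.020,.5)
w=cv2.morphologyEx((o.min(2)>190).astype(np.uint8),cv2.MORPH_CLOSE,np.ones((31,31)));w=cv2.morphologyEx(w,cv2.MORPH_OPEN,np.ones((61,61)))
for r in rect(o,w,c,.14,.5,3000): print("plate",r)
plan((.70,.063,.38),np.radians(13),78)
E
```

```text
bed (array([ 0.46757916, -0.02136749], dtype=float32), [np.float32(108.83493), np.float32(228.27782)], np.float32(103.052505))
plate (array([ 0.46938097, -0.02150099], dtype=float32), [np.float32(78.81844), np.float32(188.32832)], np.float32(102.417435))
[78, 2.4, 5.9, 49.3, -0.0, -0.0, -0.0],[78, 2.5, 5.9, 49.2, -0.0, -0.1, -0.0],[78, 2.5, 5.9, 49.3, -0.1, 0.0, -0.0],[78, 2.5, 5.8, 49.3, 0.0, -0.0, -0.0],[78, 2.5, 5.9, 49.3, -0.0, -0.0, -0.0],
```

>>> arm_command([
  [78, 2, 6, 49, 0, 0, 0],
  [78, 3, 6, 49, 0, 0, 0],
  [78, 3, 6, 49, 0, 0, 0],
  [78, 2, 6, 49, 0, 0, 0],
  [78, 3, 6, 49, 0, 0, 0],
])

```text
clock: 11.72
position: [0.7004, 0.0639, 0.3786]
ee_rot: [-0.177, 1.567, 0.177]
force: [1.0, 0.0, -0.1]
width: 0.849
```

>>> arm_command([
  [40, 0, 0, 0, 0, 0, 0],
  [40, 0, 0, 0, 0, 0, 0],
  [40, 0, 0, 0, 0, 0, 0],
])

```text
clock: 12.1
position: [0.6983, 0.0627, 0.3808]
ee_rot: [-0.177, 1.565, 0.176]
force: [0.5, 0.6, -0.4]
width: 0.576
```

```bash
python3 - <<'E'
from h import *
R,p,s=pose();print(p)
d,Rc,pc=cam("wrist");pc=pc+[0,0,.0019];c=(.686,.131)
o0=ortho(d,Rc,pc,c,.05,0,.25);o5=ortho(d,Rc,pc,c,.05,.05,.25)
P=cloud(d,Rc,pc)
x,y=P[...,0]-c[0],P[...,1]-c[1];near=(abs(x)<.06)&(abs(y)<.06)
m=near&(P[...,2]>.046)&(P[...,2]<.056);q=P[m];print("top",m.sum(),q.mean(0)if m.sum() else 0,cv2.minAreaRect((q[:,:2]*1e3).astype(np.float32)))
m2=near&(P[...,2]>.005)&(P[...,2]<.011);q2=P[m2];print("foot",q2.mean(0),cv2.minAreaRect((q2[:,:2]*1e3).astype(np.float32)))
cv2.imwrite("pics/w8.png",np.hstack([o0,o5])[:,:,::-1])
# colour-based: top strip mask
b=(o5[...,0]>150)&(o5[...,1]>120)&(o5[...,2]<110)
for r in rect(o5,b,c,.05,.25,60):print("yellow@50",r)
print([ (np.round(r["point"],4),round(r["p"],2)) for r in pinpoint("wrist","cheek_left")[:1]])
E
```

```text
[0.69834754 0.06269707 0.38079554]
top 599 [0.68602049 0.13387073 0.05046101] ((686.4140625, 133.50741577148438), (8.079816818237305, 50.04310607910156), 48.58906936645508)
foot [0.69709878 0.15140299 0.00813392] ((699.5487670898438, 148.76585388183594), (31.95792007446289, 49.665000915527344), 48.73838806152344)
yellow@50 (array([0.6878371 , 0.15596832], dtype=float32), [np.float32(10.052073), np.float32(20.757236)], np.float32(48.652176))
yellow@50 (array([0.6861416 , 0.13315257], dtype=float32), [np.float32(9.6735525), np.float32(51.52936)], np.float32(138.5633))
[(array([ 0.6873,  0.1344, -0.0023]), 0.87)]
```

View pics/w8.png

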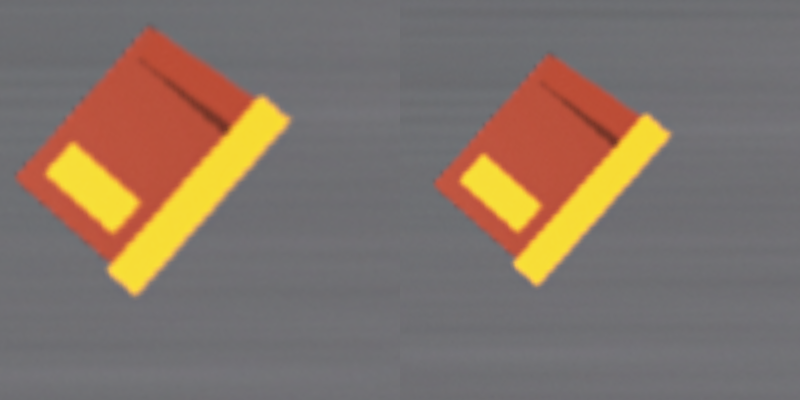

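```bash
python3 -c "
from h import *
plan((.6878,.1321,.26),np.radians(48.6),40,half=False)"
```

```text
[40, 30.3, 17.5, 1.3, -8.9, -0.0, 0.0],[40, 30.4, 17.2, 3.9, -9.0, -0.0, 0.0],[40, 30.3, 16.3, 6.6, -8.9, -0.0, 0.0],[40, 30.4, 15.1, 9.0, -8.9, -0.0, 0.0],
```

>>> arm_command([
  [40, 30, 17.5, 1.3, -9, 0, 0],
  [40, 30, 17, 4, -9, 0, 0],
  [40, 30, 16.3, 6.6, -9, 0, 0],
  [40, 30, 15, 9, -8.7, 0, 0],
  [40, 0, 0, 0, 0, 0, 0],
], newtons=40)

```text
clock: 12.82
position: [0.6869, 0.1333, 0.2592]
ee_rot: [-0.663, 1.471, 0.665]
force: [-0.4, -0.5, 0.4]
width: 0.434
```

>>> arm_command([
  [40, 0, 0, 0, 0, 0, 0],
  [40, 0, 0, 0, 0, 0, 0],
])

```text
clock: 13.08
position: [0.6891, 0.1315, 0.2629]
ee_rot: [-0.661, 1.466, 0.658]
force: [0.9, -0.2, -0.5]
width: 0.436
```

```bash
python3 -c "
from h import *
go((.6878,.1321,.192),np.radians(48.6))"
```

```text
d(cur tool) [70.9  1.5 -0.6] | 71 rot [-0.2  0.1  0.1] d(new tool) [70.9  1.4 -0.5]
```

>>> arm_command([
  [40, 35, 1.4, -0.5, -0.2, 0, 0],
  [40, 30, 0, 0, 0, 0, 0],
  [40, 6, 0, 0, 0, 0, 0],
  [0, 0, 0, 0, 0, 0, 0],
  [0, 0, 0, 0, 0, 0, 0],
])

```text
clock: 13.7
position: [0.6877, 0.1333, 0.1918]
ee_rot: [-0.665, 1.464, 0.664]
force: [1.0, -1.0, 0.4]
width: 0.268
```

>>> arm_command([
  [0, 0, 0, 0, 0, 0, 0],
  [0, 0, 0, 0, 0, 0, 0],
  [0, 0, 0, 0, 0, 0, 0],
  [0, 0, 0, 0, 0, 0, 0],
])

```text
clock: 14.2
position: [0.6872, 0.133, 0.1909]
ee_rot: [-0.665, 1.466, 0.665]
force: [-0.9, -1.6, 6.5]
width: 0.084
```

```bash
python3 -c "
from h import *
go((.6878,.1321,.192),np.radians(48.6))"
```

```text
d(cur tool) [-1.1 -1.  -0.3] | 2 rot [0.2 0.  0. ] d(new tool) [-1.1 -1.  -0.3]
```

>>> arm_command([
  [0, -10, 0, 0, 0, 0, 0],
  [0, -40, 0, 0, 0, 0, 0],
  [0, -40, 0, 0, 0, 0, 0],
  [0, 0, 0, 0, 0, 0, 0],
])

```text
clock: 14.7
position: [0.688, 0.1339, 0.284]
ee_rot: [-0.665, 1.46, 0.664]
force: [1.0, 1.4, -2.7]
width: 0.083
```

```bash
python3 -c "
from h import *
R,p,s=pose();print(p,s['force'],s['width']*91.8)
plan((.4607,.012,.26),np.radians(103.05),0,half=False)"
```

```text
[0.68795961 0.13387668 0.284042  ] [ 0.95052478  1.36154048 -2.72416525] 7.5898596446572695
[0, 3.7, 15.1, -40.3, -9.0, 0.0, 0.1],[0, 3.8, 21.3, -37.3, -9.1, 0.1, 0.0],[0, 3.9, 26.8, -33.6, -9.0, 0.0, 0.1],[0, 3.9, 31.8, -28.9, -9.1, 0.0, 0.0],[0, 3.8, 36.0, -23.6, -9.0, 0.1, 0.1],
[0, 4.0, 39.2, -17.6, -9.1, 0.0, 0.0],
```

>>> arm_command([
  [0, 4, 15, -40, -9, 0, 0],
  [0, 4, 21, -37, -9, 0, 0],
  [0, 4, 27, -33.6, -9, 0, 0],
  [0, 4, 32, -29, -9, 0, 0],
  [0, 4, 36, -23.6, -9, 0, 0],
])

```text
clock: 15.32
position: [0.4959, 0.0311, 0.2591]
ee_rot: [-1.261, 1.176, 1.263]
force: [0.4, -0.8, -3.4]
width: 0.086
```

>>> arm_command([
  [0, 4, 39, -17.6, -9.3, 0, 0],
  [0, 0, 0, 0, 0, 0, 0],
  [0, 0, 0, 0, 0, 0, 0],
  [0, 0, 0, 0, 0, 0, 0],
])

```text
clock: 15.82
position: [0.4607, 0.0124, 0.2561]
ee_rot: [-1.375, 1.091, 1.375]
force: [-0.6, 0.2, -3.0]
width: 0.083
```

```bash
python3 - <<'E'
from h import *
go((.4607,.012,.22),np.radians(103.05),False)
d,Rc,pc=cam("wrist");cv2.imwrite("pics/w9.png",d["frame"][:,:,::-1])
E
```

```text
d(cur tool) [36.1  0.1 -0.4] | 36 rot [0. 0. 0.] d(new tool) [36.1  0.1 -0.4]
```

View pics/w9.png

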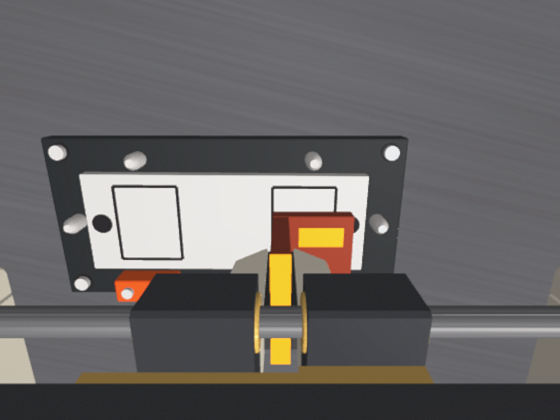

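>>> arm_command([
  [0, 20, 0, -0.4, 0, 0, 0],
  [0, 16, 0, 0, 0, 0, 0],
  [0, 5, 0, 0, 0, 0, 0],
  [0, 0, 0, 0, 0, 0, 0],
  [0, 0, 0, 0, 0, 0, 0],
])

```text
clock: 16.5
position: [0.4603, 0.0117, 0.2154]
ee_rot: [-1.376, 1.092, 1.375]
force: [0.7, -0.2, -3.1]
width: 0.085
```

>>> arm_command([
  [0, 2.0, 0, 0, 0, 0, 0],
  [0, 0, 0, 0, 0, 0, 0],
  [0, 0, 0, 0, 0, 0, 0],
])

```text
clock: 16.88
position: [0.4601, 0.0115, 0.2131]
ee_rot: [-1.376, 1.092, 1.375]
force: [0.2, -0.8, -3.9]
width: 0.084
```

>>> arm_command([
  [0, 1.5, 0, 0.3, 0, 0, 0],
  [0, 0, 0, 0, 0, 0, 0],
])

```text
clock: 17.12
position: [0.4599, 0.0118, 0.2114]
ee_rot: [-1.375, 1.092, 1.376]
force: [0.1, 0.2, -2.7]
width: 0.085
```

>>> arm_command([
  [0, 0.8, 0, 0, 0, 0, 0],
  [0, 0, 0, 0, 0, 0, 0],
])

```text
clock: 17.38
position: [0.46, 0.0118, 0.2108]
ee_rot: [-1.376, 1.092, 1.375]
force: [-0.9, 0.1, -0.9]
width: 0.089
```

>>> arm_command([
  [0, 0.7, 0, 0, 0, 0, 0],
  [0, 0, 0, 0, 0, 0, 0],
])

```text
clock: 17.62
position: [0.4599, 0.0119, 0.2107]
ee_rot: [-1.376, 1.093, 1.375]
force: [-4.1, -1.0, 13.0]
width: 0.086
```

>>> arm_command([
  [30, -0.8, 0, 0, 0, 0, 0],
  [30, 0, 0, 0, 0, 0, 0],
  [30, 0, 0, 0, 0, 0, 0],
  [30, 0, 0, 0, 0, 0, 0],
  [30, -30, 0, 0, 0, 0, 0],
])

```text
clock: 18.25
position: [0.4593, 0.0116, 0.2398]
ee_rot: [-1.374, 1.094, 1.379]
force: [-0.1, -0.2, 0.9]
width: 0.327
```

>>> arm_command([
  [30, -60, 0, 0, 0, 0, 0],
  [30, -60, 0, 0, 0, 0, 0],
  [30, 0, 0, 0, 0, 0, 0],
])

```text
clock: 18.62
position: [0.4612, 0.0126, 0.3647]
ee_rot: [-1.379, 1.088, 1.369]
force: [1.1, -0.6, -0.6]
width: 0.326
```

```bash
cat >> h.py <<'E'
J=np.array([.4675,-.0213]);TH=np.radians(13.05);EX=np.array([np.cos(TH),np.sin(TH)]);EY=np.array([-EX[1],EX[0]])
def blob(P,c,r,z0,z1):
    m=(np.hypot(P[...,0]-c[0],P[...,1]-c[1])<r)&(P[...,2]>z0)&(P[...,2]<z1);q=P[m]
    if len(q)<50: print("few",len(q));return
    b=cv2.minAreaRect((q[:,:2]*1e3).astype(np.float32));j=[float((np.array(b[0])/1e3-J)@e*1e3) for e in(EX,EY)]
    print("n",len(q),"ctr",np.round(b[0],1),"size",np.round(b[1],1),"ang",round(b[2],2),"z",np.median(q[:,2]).round(4),"jig",np.round(j,1))
E
python3 - <<'E'
from h import *
R,p,s=pose();print(p,s['clock'])
d,Rc,pc=cam("wrist");P=cloud(d,Rc,pc+[0,0,.0019])
blob(P,J+.034*EY,.045,.064,.076)
blob(P,J+.05*EY,.04,.0255,.031)
# viewpoint for right cheek
ty=R[:2,1];print("ty",ty)
plan((.43,.28,.38),np.radians(103),30,half=False)
E
```

```text
[0.46121276 0.01258849 0.36469537] 18.625
n 614 ctr [458.4  11.8] size [50.1  7.4] ang 12.96 z 0.0704 jig [-1.4 34.3]
n 1751 ctr [455.5  31. ] size [78.4 38. ] ang 20.58 z 0.0281 jig [ 0.2 53.7]
ty [-0.97405223 -0.22621518]
[30, -3.6, -6.2, 53.6, 0.0, -0.0, 0.0],[30, -3.6, -6.2, 53.6, 0.0, -0.0, 0.1],[30, -3.6, -6.2, 53.6, 0.0, -0.1, 0.0],[30, -3.5, -6.1, 53.7, 0.0, 0.0, 0.1],[30, -3.5, -6.2, 53.6, 0.0, 0.0, 0.0],
```

```bash
python3 -c "
from h import *
plan((.49,.39,.39),np.radians(103),30,half=False)"
```

```text
[30, -4.0, -16.3, 51.7, 0.0, -0.0, 0.0],[30, -3.9, -16.3, 51.6, 0.0, -0.0, 0.1],[30, -4.0, -16.4, 51.7, 0.0, -0.0, -0.0],[30, -4.0, -16.3, 51.7, 0.0, -0.1, 0.0],[30, -3.9, -16.3, 51.6, 0.0, 0.0, 0.0],
[30, -3.9, -16.3, 51.7, 0.0, 0.0, 0.1],[30, -4.0, -16.3, 51.7, 0.0, 0.0, 0.0],
```

>>> arm_command([
  [30, -4, -16, 52, 0, 0, 0],
  [30, -4, -16, 52, 0, 0, 0],
  [30, -4, -16, 52, 0, 0, 0],
  [30, -4, -16, 52, 0, 0, 0],
  [30, -4, -16, 52, 0, 0, 0],
])

```text
clock: 19.3
position: [0.4789, 0.2844, 0.379]
ee_rot: [-1.376, 1.095, 1.376]
force: [0.8, -0.2, 0.2]
width: 0.324
```

>>> arm_command([
  [30, -4, -16, 52, 0, 0, 0],
  [30, -4, -16, 52, 0, 0, 0],
  [30, 0, 0, 0, 0, 0, 0],
  [30, 0, 0, 0, 0, 0, 0],
  [30, 0, 0, 0, 0, 0, 0],
])

```text
clock: 19.92
position: [0.4871, 0.3902, 0.3878]
ee_rot: [-1.376, 1.095, 1.374]
force: [-0.3, 0.3, 0.8]
width: 0.325
```

```bash
python3 - <<'E'
from h import *
R,p,s=pose();print(p)
d,Rc,pc=cam("wrist");pc=pc+[0,0,.0019];c=(.426,.379)
o=ortho(d,Rc,pc,c,.07,.0,.35);cv2.imwrite("pics/w10.png",o[:,:,::-1])
P=cloud(d,Rc,pc);blob(P,c,.05,.045,.056);blob(P,c,.05,.005,.012)
E
```

```text
[0.48713548 0.3901564  0.38782319]
n 550 ctr [428.7 378.4] size [ 8.1 49.9] ang 89.66 z 0.0504 jig [ 52.4 398.1]
n 1510 ctr [428.4 358.5] size [31.9 49.7] ang 89.75 z 0.0081 jig [ 47.6 378.8]
```

View pics/w10.png

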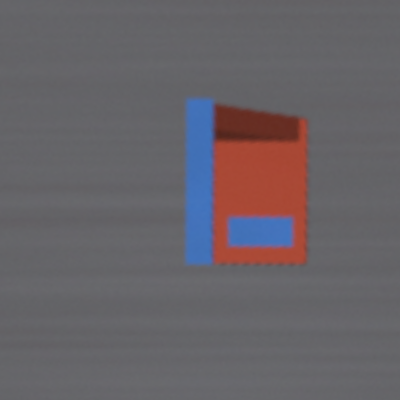

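```bash
python3 -c "
from h import *
plan((.4302,.3784,.25),np.radians(89.66),40,half=False)"
```

```text
[40, 46.1, 19.4, 0.5, 4.4, -0.0, -0.0],[40, 46.0, 19.3, -0.9, 4.5, -0.1, -0.0],[40, 46.1, 19.3, -2.6, 4.4, 0.0, -0.0],
```

>>> arm_command([
  [40, 46, 19.4, 0.5, 4.4, 0, 0],
  [40, 46, 19.3, -0.9, 4.5, 0, 0],
  [40, 46, 19.3, -2.6, 4.4, 0, 0],
  [40, 0, 0, 0, 0, 0, 0],
  [40, 0, 0, 0, 0, 0, 0],
])

```text
clock: 20.6
position: [0.4309, 0.3802, 0.2524]
ee_rot: [-1.207, 1.208, 1.206]
force: [-0.2, -0.2, 0.0]
width: 0.435
```

```bash
python3 -c "
from h import *
go((.4302,.3784,.192),np.radians(89.66))"
```

```text
d(cur tool) [60.4  0.8 -1.8] | 60 rot [0.2 0.1 0.1] d(new tool) [60.4  0.7 -1.8]
```

>>> arm_command([
  [40, 30, 0.7, -1.8, 0.2, 0, 0],
  [40, 25, 0, 0, 0, 0, 0],
  [40, 5, 0, 0, 0, 0, 0],
  [0, 0, 0, 0, 0, 0, 0],
  [0, 0, 0, 0, 0, 0, 0],
])

```text
clock: 21.22
position: [0.4295, 0.3787, 0.1923]
ee_rot: [-1.203, 1.21, 1.203]
force: [-0.2, -0.4, -0.5]
width: 0.269
```

>>> arm_command([
  [0, 0, 0, 0, 0, 0, 0],
  [0, 0, 0, 0, 0, 0, 0],
  [0, 0, 0, 0, 0, 0, 0],
  [0, 0, 0, 0, 0, 0, 0],
])

```text
clock: 21.72
position: [0.429, 0.3783, 0.1914]
ee_rot: [-1.204, 1.212, 1.204]
force: [-1.2, -1.9, 6.1]
width: 0.086
```

>>> arm_command([
  [0, -10, 0, 0, 0, 0, 0],
  [0, -40, 0, 0, 0, 0, 0],
  [0, -40, 0, 0, 0, 0, 0],
  [0, 0, 0, 0, 0, 0, 0],
])

```text
clock: 22.22
position: [0.4292, 0.3792, 0.284]
ee_rot: [-1.203, 1.207, 1.203]
force: [0.0, 0.7, -3.0]
width: 0.085
```

```bash
python3 -c "
from h import *
R,p,s=pose();print(p,s['force'],s['width']*91.8)
t=J+.0015*EX-.034*EY;print(t)
plan((*t,.27),TH+np.pi/2,0,half=False)"
```

```text
[0.42915281 0.3791883  0.2839911 ] [ 0.0118904   0.74237306 -2.95218946] 7.814286819382566
[ 0.4766385  -0.05408319]
[0, 1.6, -6.3, -54.1, -1.7, 0.0, 0.0],[0, 1.5, -4.7, -54.3, -1.7, 0.0, 0.1],[0, 1.6, -3.1, -54.4, -1.6, 0.1, -0.0],[0, 1.7, -1.6, -54.5, -1.7, -0.0, 0.0],[0, 1.6, 0.1, -54.5, -1.7, 0.0, 0.0],
[0, 1.7, 1.6, -54.4, -1.7, 0.0, 0.1],[0, 1.7, 3.3, -54.4, -1.7, 0.1, -0.0],[0, 1.7, 4.9, -54.3, -1.6, -0.0, 0.0],
```

>>> arm_command([
  [0, 0, -6, -54, -1.7, 0, 0],
  [0, 0, -4.7, -54, -1.7, 0, 0],
  [0, 0, -3, -54, -1.6, 0, 0],
  [0, 0, -1.6, -54.5, -1.7, 0, 0],
  [0, 0, 0, -54.5, -1.7, 0, 0],
])

```text
clock: 22.85
position: [0.4578, 0.106, 0.2801]
ee_rot: [-1.312, 1.141, 1.313]
force: [1.2, 0.4, -3.4]
width: 0.083
```

>>> arm_command([
  [0, 0, 1.6, -54.5, -1.7, 0, 0],
  [0, 0, 3.3, -54.5, -1.7, 0, 0],
  [0, 0, 5, -54, -1.7, 0, 0],
  [0, 0, 0, 0, 0, 0, 0],
  [0, 0, 0, 0, 0, 0, 0],
])

```text
clock: 23.48
position: [0.4754, -0.0543, 0.2803]
ee_rot: [-1.374, 1.093, 1.376]
force: [0.6, 0.1, -1.7]
width: 0.081
```

```bash
python3 - <<'E'
from h import *
R,p,s=pose();print(p)
t=J-.0003*EX-.034*EY; go((*t,.2214),TH+np.pi/2)
E
```

```text
[ 0.47543252 -0.05425492  0.28030175]
d(cur tool) [58.9  0.5 -0.2] | 59 rot [-0.   0.1 -0. ] d(new tool) [58.9  0.6 -0.1]
```

>>> arm_command([
  [0, 30, 0.6, 0, 0, 0, 0],
  [0, 29, 0, 0, 0, 0, 0],
  [0, 5, 0, 0, 0, 0, 0],
  [0, 0, 0, 0, 0, 0, 0],
  [0, 0, 0, 0, 0, 0, 0],
])

```text
clock: 24.1
position: [0.4758, -0.0539, 0.2178]
ee_rot: [-1.377, 1.091, 1.375]
force: [-0.2, -0.8, -1.2]
width: 0.087
```

>>> arm_command([
  [0, 1.5, 0, 0, 0, 0, 0],
  [0, 0, 0, 0, 0, 0, 0],
  [0, 0, 0, 0, 0, 0, 0],
])

```text
clock: 24.48
position: [0.4753, -0.0545, 0.2155]
ee_rot: [-1.376, 1.092, 1.375]
force: [-0.3, 0.5, -1.9]
width: 0.086
```

```bash
python3 -c "
from h import *
t=J-.0003*EX-.034*EY; go((*t,.2114),TH+np.pi/2)"
```

```text
d(cur tool) [4.1 0.4 0.1] | 4 rot [ 0. -0.  0.] d(new tool) [4.1 0.4 0.1]
```

>>> arm_command([
  [0, 2.5, 0.2, 0, 0, 0, 0],
  [0, 0, 0, 0, 0, 0, 0],
])

```text
clock: 24.72
position: [0.475, -0.0545, 0.2126]
ee_rot: [-1.375, 1.092, 1.376]
force: [0.3, -0.0, -2.9]
width: 0.083
```

>>> arm_command([
  [0, 1.2, 0, 0, 0, 0, 0],
  [0, 0, 0, 0, 0, 0, 0],
])

```text
clock: 24.98
position: [0.4751, -0.0544, 0.2115]
ee_rot: [-1.375, 1.092, 1.376]
force: [-0.2, -0.5, -3.3]
width: 0.083
```

>>> arm_command([
  [0, 0.8, 0, 0, 0, 0, 0],
  [0, 0, 0, 0, 0, 0, 0],
])

```text
clock: 25.22
position: [0.475, -0.0543, 0.2113]
ee_rot: [-1.376, 1.093, 1.375]
force: [-2.9, -0.3, 7.8]
width: 0.082
```

Seated (contact force). Release, rise and check.

>>> arm_command([
  [30, -0.6, 0, 0, 0, 0, 0],
  [30, 0, 0, 0, 0, 0, 0],
  [30, 0, 0, 0, 0, 0, 0],
  [30, 0, 0, 0, 0, 0, 0],
  [30, -30, 0, 0, 0, 0, 0],
])

```text
clock: 25.85
position: [0.4743, -0.0546, 0.2404]
ee_rot: [-1.373, 1.094, 1.379]
force: [0.6, -0.0, 0.4]
width: 0.323
```

>>> arm_command([
  [30, -60, 0, 0, 0, 0, 0],
  [30, -60, 0, 0, 0, 0, 0],
  [30, 0, 0, 0, 0, 0, 0],
  [30, 0, 0, 0, 0, 0, 0],
])

```text
clock: 26.35
position: [0.4748, -0.0547, 0.3612]
ee_rot: [-1.376, 1.093, 1.375]
force: [-0.4, 1.1, -1.0]
width: 0.325
```

```bash
python3 - <<'E'
from h import *
R,p,s=pose();print(p,s['clock'])
d,Rc,pc=cam("wrist");P=cloud(d,Rc,pc+[0,0,.0019])
blob(P,J+.034*EY,.03,.064,.076);blob(P,J-.034*EY,.03,.064,.076)
o=ortho(d,Rc,pc+[0,0,.0019],(.598,.287),.1,.008,.5)
# viewpoint for bridge: camera (84 mm along tool y) above (.598,.287), yaw 77ish later
plan((.66,.30,.38),TH+np.pi/2,91.8,half=False)
E
```

```text
[ 0.4748152  -0.0547492   0.36118656] 26.35
n 733 ctr [458.5  11.8] size [50.2  8.6] ang 13.21 z 0.0703 jig [-1.3 34.2]
n 658 ctr [474.4 -54.3] size [50.2  8. ] ang 13.33 z 0.0704 jig [ -0.8 -33.7]
[91.8, -2.8, -37.3, 43.4, 0.0, -0.0, -0.0],[91.8, -2.9, -37.2, 43.3, 0.0, -0.0, -0.0],[91.8, -2.8, -37.3, 43.4, 0.0, -0.0, -0.0],[91.8, -2.8, -37.3, 43.4, 0.0, -0.0, -0.0],[91.8, -2.9, -37.2, 43.4, 0.0, -0.0, -0.1],
[91.8, -2.7, -37.3, 43.3, 0.0, -0.0, 0.0],[91.8, -2.8, -37.3, 43.4, 0.0, -0.0, 0.0],
```

```bash
python3 -c "
from h import *
plan((.582,.219,.38),np.radians(-13),91.8,half=False,amax=10.6)"
```

```text
[91.8, -1.8, -15.1, 22.0, 10.6, -0.0, -0.0],[91.8, -1.8, -10.9, 24.5, 10.5, -0.0, -0.0],[91.8, -1.8, -6.2, 26.0, 10.6, -0.0, -0.0],[91.8, -1.8, -1.3, 26.7, 10.5, -0.0, -0.0],[91.8, -1.8, 3.6, 26.5, 10.6, -0.0, -0.0],
[91.8, -1.7, 8.4, 25.3, 10.5, -0.1, -0.0],[91.8, -1.8, 12.9, 23.5, 10.6, 0.0, -0.0],[91.8, -1.7, 17.0, 20.6, 10.5, 0.0, -0.0],[91.8, -1.8, 20.4, 17.3, 10.6, 0.0, -0.0],[91.8, -1.7, 23.3, 13.1, 10.5, -0.0, -0.0],
[91.8, -1.8, 25.3, 8.7, 10.6, -0.0, -0.0],
```

>>> arm_command([
  [91.8, -2, -15, 22, 10.5, 0, 0],
  [91.8, -2, -11, 24.5, 10.5, 0, 0],
  [91.8, -2, -6, 26, 10.5, 0, 0],
  [91.8, -2, -1.3, 27, 10.5, 0, 0],
  [91.8, -2, 3.6, 26.5, 10.5, 0, 0],
])

```text
clock: 27.02
position: [0.5234, 0.0711, 0.3697]
ee_rot: [-0.685, 1.463, 0.686]
force: [0.1, 0.3, 0.1]
width: 0.826
```

>>> arm_command([
  [91.8, -2, 8.4, 25, 10.5, 0, 0],
  [91.8, -2, 13, 23.5, 10.5, 0, 0],
  [91.8, -2, 17, 20.6, 10.5, 0, 0],
  [91.8, -2, 20.4, 17, 10.5, 0, 0],
  [91.8, -2, 23, 13, 10.5, 0, 0],
])

```text
clock: 27.65
position: [0.5708, 0.1954, 0.3793]
ee_rot: [0.029, 1.574, -0.032]
force: [-0.6, 0.9, 0.3]
width: 1.001
```

>>> arm_command([
  [91.8, -2, 25, 9, 10.5, 0, 0],
  [91.8, 0, 0, 0, 0, 0, 0],
  [91.8, 0, 0, 0, 0, 0, 0],
  [91.8, 0, 0, 0, 0, 0, 0],
])

```text
clock: 28.15
position: [0.5806, 0.2182, 0.3827]
ee_rot: [0.169, 1.565, -0.171]
force: [-0.3, 0.1, 0.5]
width: 1.0
```

```bash
python3 - <<'E'
from h import *
R,p,s=pose();print(p)
d,Rc,pc=cam("wrist");pc=pc+[0,0,.0019];c=(.598,.287)
P=cloud(d,Rc,pc);blob(P,c,.075,.005,.012)
o=ortho(d,Rc,pc,c,.1,.008,.5)
m=(o[...,2].astype(int)-o[...,0]>35)
for r in rect(o,m,c,.1,.5,1000):
    print(r); y=np.radians(r[2]-90); plan((*r[0],.26),y,91.8); go((*r[0],.182),y)
E
```

```text
[0.58057829 0.21821768 0.38269289]
n 5936 ctr [601.9 288.8] size [109.4  50. ] ang 77.29 z 0.0081 jig [200.9 271.8]
(array([0.60148364, 0.28844345], dtype=float32), [np.float32(50.50983), np.float32(110.48123)], np.float32(77.213326))
[91.8, 41.0, 24.4, 1.8, 0.1, -0.0, 0.0],[91.8, 40.9, 24.4, 1.7, 0.2, -0.0, 0.0],[91.8, 41.0, 24.3, 1.7, 0.1, -0.0, 0.1],
d(cur tool) [200.9  73.2   5.4] | 214 rot [ 0.4 -0.   0.1] d(new tool) [201.   73.    4.8]
```

>>> arm_command([
  [91.8, 40, 24.4, 1.8, 0.1, 0, 0],
  [91.8, 40, 24.4, 1.8, 0.2, 0, 0],
  [91.8, 40, 24.4, 1.6, 0.1, 0, 0],
  [91.8, 40, 0, 0, 0, 0, 0],
  [91.8, 30, 0, 0, 0, 0, 0],
])

```text
clock: 28.82
position: [0.6014, 0.2889, 0.1914]
ee_rot: [0.174, 1.565, -0.176]
force: [0.4, 0.1, 0.0]
width: 1.001
```

>>> arm_command([
  [91.8, 0, 0, 0, 0, 0, 0],
  [91.8, 0, 0, 0, 0, 0, 0],
])

```text
clock: 29.08
position: [0.6022, 0.2896, 0.1947]
ee_rot: [0.176, 1.562, -0.175]
force: [0.3, -0.8, 0.7]
width: 0.999
```

```bash
python3 -c "
from h import *
go((.6017,.2887,.182),np.radians(-12.75))"
```

```text
d(cur tool) [12.7 -1.  -0.3] | 13 rot [-0.1  0.1 -0.1] d(new tool) [12.7 -0.9 -0.3]
```

>>> arm_command([
  [91.8, 12.5, -0.9, -0.3, 0, 0, 0],
  [45, 0, 0, 0, 0, 0, 0],
  [45, 0, 0, 0, 0, 0, 0],
  [45, 0, 0, 0, 0, 0, 0],
  [45, 0, 0, 0, 0, 0, 0],
])

```text
clock: 29.7
position: [0.6012, 0.2889, 0.1812]
ee_rot: [0.176, 1.563, -0.175]
force: [0.0, 0.1, -0.4]
width: 0.619
```

>>> arm_command([
  [45, 0, 0, 0, 0, 0, 0],
  [45, 0, 0, 0, 0, 0, 0],
])

```text
clock: 29.95
position: [0.6013, 0.2888, 0.1811]
ee_rot: [0.176, 1.563, -0.175]
force: [-0.4, -0.4, 0.4]
width: 0.536
```

>>> arm_command([
  [45, -20, 0, 0, 0, 0, 0],
  [45, -50, 0, 0, 0, 0, 0],
  [45, -50, 0, 0, 0, 0, 0],
  [45, 0, 0, 0, 0, 0, 0],
  [45, 0, 0, 0, 0, 0, 0],
])

```text
clock: 30.58
position: [0.6008, 0.2885, 0.301]
ee_rot: [0.175, 1.564, -0.176]
force: [0.5, -0.1, -3.6]
width: 0.532
```

```bash
python3 -c "
from h import *
R,p,s=pose();print(p,s['force'],s['width']*91.8)
t=J-.0005*EX;plan((*t,.30),TH,45,half=False)"
```

```text
[0.6007762  0.28845639 0.30098826] [ 0.48100495 -0.1188118  -3.56145455] 48.80896967430027
[45, 0.2, -55.3, -10.3, -4.3, -0.0, 0.0],[45, 0.2, -54.4, -14.4, -4.3, -0.0, 0.0],[45, 0.2, -53.1, -18.4, -4.3, -0.0, 0.0],[45, 0.2, -51.6, -22.4, -4.3, -0.0, 0.0],[45, 0.2, -49.8, -26.2, -4.3, -0.0, 0.0],
[45, 0.2, -47.7, -29.9, -4.4, -0.0, 0.0],
```

>>> arm_command([
  [45, 0, -55.3, -10, -4.3, 0, 0],
  [45, 0, -54.4, -14.4, -4.3, 0, 0],
  [45, 0, -53, -18.4, -4.3, 0, 0],
  [45, 0, -51.6, -22.4, -4.3, 0, 0],
  [45, 0, -50, -26, -4.3, 0, 0],
])

```text
clock: 31.2
position: [0.4886, 0.0286, 0.2996]
ee_rot: [-0.121, 1.57, 0.121]
force: [0.6, -0.4, -2.4]
width: 0.535
```

>>> arm_command([
  [45, 0, -47.7, -30, -4.4, 0, 0],
  [45, 0, 0, 0, 0, 0, 0],
  [45, 0, 0, 0, 0, 0, 0],
  [45, 0, 0, 0, 0, 0, 0],
])

```text
clock: 31.7
position: [0.468, -0.02, 0.3006]
ee_rot: [-0.18, 1.564, 0.182]
force: [-0.2, -0.4, -2.6]
width: 0.535
```

```bash
python3 -c "
from h import *
R,p,s=pose();print(p)
t=J-.0005*EX;go((*t,.2511),TH,False)"
```

```text
[ 0.46800929 -0.0199686   0.30061547]
d(cur tool) [49.5 -1.2 -1.3] | 50 rot [ 0.1 -0.  -0.1] d(new tool) [49.5 -1.2 -1.3]
```

>>> arm_command([
  [45, 20, -1.2, -1.3, 0, 0, 0],
  [45, 20, 0, 0, 0, 0, 0],
  [45, 4, 0, 0, 0, 0, 0],
  [45, 0, 0, 0, 0, 0, 0],
  [45, 0, 0, 0, 0, 0, 0],
])

```text
clock: 32.33
position: [0.4672, -0.0223, 0.2576]
ee_rot: [-0.18, 1.562, 0.18]
force: [0.0, -0.1, -2.9]
width: 0.535
```

```bash
python3 -c "
from h import *
R,p,s=pose();print(p)
t=J-.0005*EX;go((*t,.2511),TH,False)"
```

```text
[ 0.46717643 -0.02227172  0.25757556]
d(cur tool) [6.5 0.9 0. ] | 7 rot [0.1 0.1 0. ] d(new tool) [6.5 0.9 0. ]
```

>>> arm_command([
  [45, 3, 0.8, 0, 0, 0, 0],
  [45, 1.5, 0, 0, 0, 0, 0],
  [45, 0, 0, 0, 0, 0, 0],
])

```text
clock: 32.7
position: [0.4665, -0.022, 0.2524]
ee_rot: [-0.179, 1.563, 0.179]
force: [0.8, 0.8, -3.4]
width: 0.535
```

>>> arm_command([
  [45, 1.2, 0, 0, 0, 0, 0],
  [45, 0, 0, 0, 0, 0, 0],
])

```text
clock: 32.95
position: [0.4666, -0.022, 0.2512]
ee_rot: [-0.179, 1.563, 0.179]
force: [-0.5, 0.0, -4.4]
width: 0.536
```

>>> arm_command([
  [45, 0.8, 0, 0, 0, 0, 0],
  [45, 0, 0, 0, 0, 0, 0],
])

```text
clock: 33.2
position: [0.4666, -0.0218, 0.2509]
ee_rot: [-0.18, 1.563, 0.179]
force: [-2.4, 0.0, 5.2]
width: 0.536
```

>>> arm_command([
  [75, -0.4, 0, 0, 0, 0, 0],
  [75, 0, 0, 0, 0, 0, 0],
  [75, 0, 0, 0, 0, 0, 0],
  [75, 0, 0, 0, 0, 0, 0],
  [75, -30, 0, 0, 0, 0, 0],
])

```text
clock: 33.83
position: [0.4658, -0.0221, 0.2797]
ee_rot: [-0.179, 1.567, 0.18]
force: [0.6, -0.4, 0.2]
width: 0.819
```

>>> arm_command([
  [75, -60, 0, 0, 0, 0, 0],
  [75, -60, 0, 0, 0, 0, 0],
  [75, 0, 0, 0, 0, 0, 0],
  [75, 0, 0, 0, 0, 0, 0],
])

```text
clock: 34.33
position: [0.4663, -0.0221, 0.4006]
ee_rot: [-0.18, 1.563, 0.179]
force: [0.4, -0.0, -0.5]
width: 0.818
```

```bash
python3 - <<'E'
from h import *
R,p,s=pose();print(p,s['clock'],s['force'])
d,Rc,pc=cam("wrist");pc=pc+[0,0,.0019];P=cloud(d,Rc,pc)
blob(P,J,.075,.073,.084)
o=ortho(d,Rc,pc,J,.08,.078,.25)
m=(o[...,2].astype(int)-o[...,0]>35)
h=rect(o,m,J,.08,.25,1000);[print(r,np.round([(r[0]-J)@EX*1e3,(r[0]-J)@EY*1e3],1)) for r in h]
cv2.imwrite("pics/w11.png",o[:,:,::-1])
plan((.665,-.20,.38),TH,75,half=False)
E
```

```text
[ 0.46630742 -0.02211519  0.40060004] 34.325 [ 0.44533677 -0.03224437 -0.51937779]
n 6521 ctr [466.7 -21.9] size [ 50.1 109.7] ang 13.14 z 0.078 jig [-0.9 -0.4]
(array([ 0.46660164, -0.02223197]), [np.float64(49.70153076659021), np.float64(110.51148053195293)], np.float64(103.24051283727108)) [-1.1 -0.7]
[75, 3.9, -43.7, 30.7, 0.0, -0.0, -0.0],[75, 4.0, -43.6, 30.7, 0.0, -0.0, -0.0],[75, 3.9, -43.7, 30.7, 0.0, -0.1, -0.0],[75, 4.0, -43.6, 30.7, 0.0, 0.0, -0.0],[75, 3.9, -43.7, 30.7, 0.0, 0.0, -0.0],
```

View pics/w11.png

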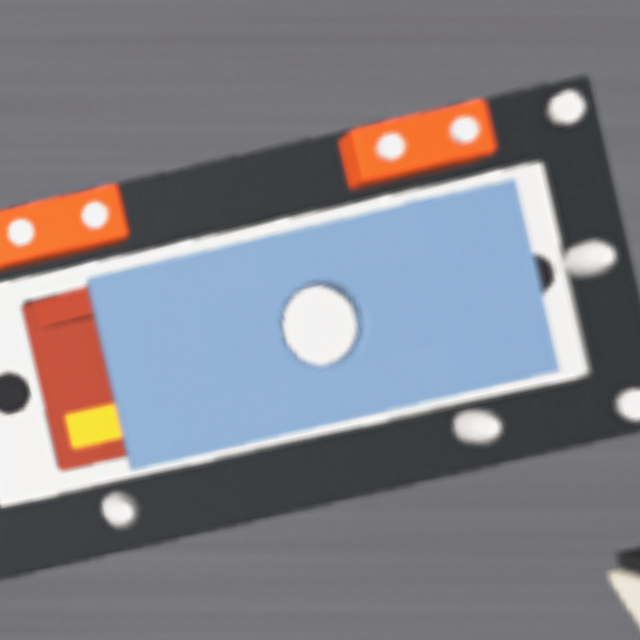

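>>> arm_command([
  [75, 4, -45, 37, 0, 0, 0],
  [75, 4, -45, 37, 0, 0, 0],
  [75, 4, -45, 37, 0, 0, 0],
  [75, 4, -45, 37, 0, 0, 0],
  [75, 4, -45, 37, 0, 0, 0],
])

```text
clock: 35.0
position: [0.6989, -0.2002, 0.3781]
ee_rot: [-0.179, 1.567, 0.18]
force: [0.8, 1.0, -0.5]
width: 0.816
```

>>> arm_command([
  [75, 0, 0, 0, 0, 0, 0],
  [75, 0, 0, 0, 0, 0, 0],
  [75, 0, 0, 0, 0, 0, 0],
])

```text
clock: 35.38
position: [0.6972, -0.1977, 0.3807]
ee_rot: [-0.18, 1.564, 0.181]
force: [-0.7, -0.0, 0.3]
width: 0.815
```

```bash
python3 - <<'E'
from h import *
R,p,s=pose();print(p)
d,Rc,pc=cam("wrist");pc=pc+[0,0,.0019];P=cloud(d,Rc,pc);c=np.array((.687,-.136))
m=(np.hypot(P[...,0]-c[0],P[...,1]-c[1])<.035)&(P[...,2]>.022)&(P[...,2]<.030);q=(P[m][:,:2]*1e3).astype(np.float32)
b=cv2.minEnclosingCircle(q);print(len(q),b,np.median(P[m][:,2]))
c=np.array(b[0])/1e3
plan((*c,.26),TH,75,half=False);go((*c,.188),TH)
E
```

```text
[ 0.69718169 -0.19774288  0.38072094]
1128 ((686.1838989257812, -134.09295654296875), 19.905813217163086) 0.024951764851954134
[75, 40.4, 21.6, 1.3, 0.0, -0.0, -0.0],[75, 40.4, 21.5, 1.3, 0.1, -0.0, -0.0],[75, 40.3, 21.6, 1.2, 0.0, -0.0, -0.0],
d(cur tool) [193.1  64.7   3.9] | 204 rot [ 0.1 -0.  -0. ] d(new tool) [193.1  64.7   3.7]
```

>>> arm_command([
  [75, 40, 21.6, 1.3, 0, 0, 0],
  [75, 40, 21.5, 1.3, 0, 0, 0],
  [75, 40, 21.5, 1.2, 0, 0, 0],
  [75, 40, 0, 0, 0, 0, 0],
  [75, 25, 0, 0, 0, 0, 0],
], newtons=30)

```text
clock: 36.05
position: [0.6857, -0.1344, 0.1946]
ee_rot: [-0.181, 1.565, 0.181]
force: [-0.6, -1.2, 0.3]
width: 0.816
```

>>> arm_command([
  [75, 0, 0, 0, 0, 0, 0],
  [75, 0, 0, 0, 0, 0, 0],
])

```text
clock: 36.3
position: [0.6872, -0.1351, 0.1976]
ee_rot: [-0.18, 1.561, 0.179]
force: [0.8, 0.1, -0.3]
width: 0.819
```

```bash
python3 -c "
from h import *
go((.6862,-.1341,.188),TH)"
```

```text
d(cur tool) [ 9.6  1.2 -0.8] | 10 rot [0.1 0.1 0. ] d(new tool) [ 9.6  1.2 -0.8]
```

>>> arm_command([
  [75, 9.5, 1.2, -0.8, 0, 0, 0],
  [30, 0, 0, 0, 0, 0, 0],
  [30, 0, 0, 0, 0, 0, 0],
  [30, 0, 0, 0, 0, 0, 0],
  [30, 0, 0, 0, 0, 0, 0],
])

```text
clock: 36.92
position: [0.6859, -0.1344, 0.1865]
ee_rot: [-0.18, 1.563, 0.179]
force: [-0.2, 0.2, -0.4]
width: 0.427
```

>>> arm_command([
  [30, 0, 0, 0, 0, 0, 0],
  [30, 0, 0, 0, 0, 0, 0],
])

```text
clock: 37.17
position: [0.6859, -0.1344, 0.1865]
ee_rot: [-0.18, 1.563, 0.179]
force: [-0.0, -0.6, 1.3]
width: 0.423
```

>>> arm_command([
  [30, -20, 0, 0, 0, 0, 0],
  [30, -50, 0, 0, 0, 0, 0],
  [30, -50, 0, 0, 0, 0, 0],
  [30, 0, 0, 0, 0, 0, 0],
  [30, 0, 0, 0, 0, 0, 0],
])

```text
clock: 37.8
position: [0.6854, -0.1344, 0.3067]
ee_rot: [-0.18, 1.563, 0.179]
force: [-0.4, -0.6, -3.9]
width: 0.425
```

```bash
python3 -c "
from h import *
R,p,s=pose();print(p,s['force'],s['width']*91.8)
plan((.4668,-.0218,.31),TH,30,half=False)"
```

```text
[ 0.6854159  -0.13443569  0.30671096] [-0.37833268 -0.64172987 -3.92104388] 38.99792873039054
[30, -0.7, 31.8, -37.5, 0.0, -0.0, 0.0],[30, -0.6, 31.9, -37.5, 0.0, -0.0, 0.0],[30, -0.7, 31.8, -37.4, 0.0, -0.0, 0.0],[30, -0.7, 31.9, -37.5, 0.0, -0.0, 0.0],[30, -0.6, 31.8, -37.5, 0.0, -0.0, 0.0],
```

>>> arm_command([
  [30, -1, 32, -37.5, 0, 0, 0],
  [30, -1, 32, -37.5, 0, 0, 0],
  [30, -1, 32, -37.5, 0, 0, 0],
  [30, 0, 32, -37.5, 0, 0, 0],
  [30, 0, 31.5, -37.5, 0, 0, 0],
])

```text
clock: 38.42
position: [0.4648, -0.021, 0.3082]
ee_rot: [-0.179, 1.566, 0.18]
force: [-0.2, 0.4, -1.6]
width: 0.423
```

>>> arm_command([
  [30, 0, 0, 0, 0, 0, 0],
  [30, 0, 0, 0, 0, 0, 0],
  [30, 0, 0, 0, 0, 0, 0],
])

```text
clock: 38.8
position: [0.4678, -0.022, 0.309]
ee_rot: [-0.178, 1.564, 0.179]
force: [0.4, 0.1, -1.9]
width: 0.424
```

```bash
python3 -c "
from h import *
go((.4667,-.0220,.2645),TH)"
```

```text
d(cur tool) [44.5  0.3 -1. ] | 45 rot [-0. -0. -0.] d(new tool) [44.5  0.3 -1. ]
```

>>> arm_command([
  [30, 20, 0.3, -1, 0, 0, 0],
  [30, 15, 0, 0, 0, 0, 0],
  [30, 4, 0, 0, 0, 0, 0],
  [30, 0, 0, 0, 0, 0, 0],
  [30, 0, 0, 0, 0, 0, 0],
])

```text
clock: 39.42
position: [0.4663, -0.0214, 0.2707]
ee_rot: [-0.179, 1.563, 0.179]
force: [0.8, 0.2, -2.5]
width: 0.42
```

```bash
python3 -c "
from h import *
go((.4667,-.0220,.2645),TH)"
```

```text
d(cur tool) [ 6.2 -0.7  0.3] | 6 rot [0. 0. 0.] d(new tool) [ 6.2 -0.7  0.3]
```

>>> arm_command([
  [30, 3, -0.5, 0.3, 0, 0, 0],
  [30, 1.5, 0, 0, 0, 0, 0],
  [30, 0, 0, 0, 0, 0, 0],
])

```text
clock: 39.8
position: [0.4663, -0.0219, 0.2658]
ee_rot: [-0.18, 1.564, 0.179]
force: [0.1, 0.3, -1.5]
width: 0.422
```

>>> arm_command([
  [30, 1, 0, 0, 0, 0, 0],
  [30, 0, 0, 0, 0, 0, 0],
])

```text
clock: 40.05
position: [0.4663, -0.0218, 0.2648]
ee_rot: [-0.18, 1.563, 0.179]
force: [-1.0, 0.5, -2.1]
width: 0.424
```

>>> arm_command([
  [30, 0.7, 0, 0, 0, 0, 0],
  [30, 0, 0, 0, 0, 0, 0],
])

```text
clock: 40.3
position: [0.4664, -0.0218, 0.2643]
ee_rot: [-0.18, 1.563, 0.179]
force: [-1.6, -0.2, 3.4]
width: 0.419
```

>>> arm_command([
  [70, -0.3, 0, 0, 0, 0, 0],
  [70, 0, 0, 0, 0, 0, 0],
  [70, 0, 0, 0, 0, 0, 0],
  [70, 0, 0, 0, 0, 0, 0],
  [70, -30, 0, 0, 0, 0, 0],
])

```text
clock: 40.92
position: [0.4656, -0.022, 0.2933]
ee_rot: [-0.179, 1.567, 0.18]
force: [0.5, -1.0, -0.1]
width: 0.765
```

>>> arm_command([
  [70, -60, 0, 0, 0, 0, 0],
  [70, -50, -30, 0, 0, 0, 0],
  [70, 0, -40, 0, 0, 0, 0],
  [70, 0, 0, 0, 0, 0, 0],
  [70, 0, 0, 0, 0, 0, 0],
])

```text
clock: 41.55
position: [0.482, -0.0897, 0.4041]
ee_rot: [-0.179, 1.564, 0.18]
force: [0.6, 0.8, 0.4]
width: 0.767
```

```bash
python3 - <<'E'
from h import *
R,p,s=pose();print(p,s['clock'],s['force'],s['width'])
d,Rc,pc=cam("wrist");pc=pc+[0,0,.0019];P=cloud(d,Rc,pc)
m=(np.hypot(P[...,0]-J[0],P[...,1]-J[1])<.03)&(P[...,2]>.098)&(P[...,2]<.108);q=(P[m][:,:2]*1e3).astype(np.float32)
b=cv2.minEnclosingCircle(q);c=np.array(b[0])/1e3;print("boss",len(q),b,np.median(P[m][:,2]),"jig",(c-J)@EX*1e3,(c-J)@EY*1e3)
blob(P,J,.075,.073,.084)
e,_,_=cam("scene")
cv2.imwrite("pics/w12.png",np.hstack([cv2.resize(d["frame"],(400,300)),cv2.resize(e["frame"],(400,300))])[:,:,::-1])
for t in("tape","disc_stack"): print(t,[np.round(r["point"],3) for r in pinpoint("scene",t)[:1]])
E
```

```text
[ 0.48195541 -0.08967607  0.40408627] 41.55 [0.57386279 0.81366893 0.41652852] 0.767390395541211
boss 1625 ((466.5440368652344, -21.760719299316406), 19.916545867919922) 0.10291508835504865 jig -1.0353048462696557 -0.23296279334719697
n 6190 ctr [466.8 -22.3] size [ 50.1 110.1] ang 13.04 z 0.0781 jig [-0.9 -0.8]
tape [array([ 0.412, -0.367,  0.004])]
disc_stack [array([ 0.813,  0.005, -0.001])]
```

View pics/w12.png

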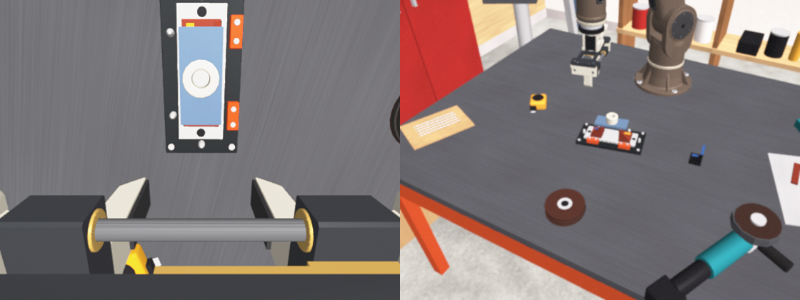

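The wrist picture shows the stack centred in the jig with the boss on the bridge plate. The scene picture shows the tape, discs and black cheek still where they were. Handing in.

```bash
python3 -c "
from cell import arm
print(arm.sign_off())"
```

```text
the job is handed in; nothing more can be done
None
```

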